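Load the core-drill rack

TASK

Put the drill rack in order: first stand the tins that are in the way in front of it upright on the black rubber mat, wholly on it, and lift the keeper bar out of its cradles and set it aside. Then move every core drill from the wooden block to a bore of its own in the rack, fully down and upright with its shank in the fork slot above (the fork leaves no room to come straight down, so enter the bore leaning and straighten up while lowering), and at last lay the keeper bar back in both cradles, centred, grip upward; leave the other things on the bench alone.

Things in the scene. Friction and masses are not known exactly. Their poses are not given: they have to be found in the camera images.
- rack: Grey drill rack, fixed. Origin: centre of its underside; x to its back (away from the robot), y to its left, z up. Base 90 (x) x 240 (y) x 50 mm high with three bores in a row along y, 55 mm apart, under a steel fork plate. Two side cheeks 8 mm thick at y -108 and +108 mm (x -48 to +32) carry the plate; their front tops are notched as cradles for the bar. Highest point z 142 mm.
- fork (a point): Rack x 0, y 0, z 130 mm: underside of the level fork plate, 8 mm thick, x -16 to +30 mm, with a slot 16 mm wide over each bore, open to -x, closed at x +12 mm. A barrel neither passes a slot nor fits upright between fork and bore mouth. With its top leaning 20 deg to -x its foot goes 35 to 40 mm into the bore; then the barrel clears the fork and it can be straightened and lowered.
- bore0 (a point): Centre of the mouth of the first bore (rack y -55 mm), 50 mm above the bench; axes as the rack's. Bore 38 mm wide, 45 mm deep, flat floor.
- bore1 (a point): The same for the middle bore (rack y 0).
- bore2 (a point): The same for the third bore (rack y +55 mm).
- cradle (a point): Where the origin of the keeper bar belongs: midway between the two cradle notches, on their floor: rack x -32 mm, y 0, z 126 mm; axes as the rack's. The notches are 20 mm wide (x), 16 mm deep, open at the top, cut into the cheeks at y -108 and +108 mm.
- bar: Loose dark steel keeper bar, 12 x 12 mm square, 250 mm long along its own y, with an upright grip in the middle: a tab 12 mm (x) x 16 mm (y) that rises from the bar's top at z 12 mm to z 62 mm. Origin: centre of its underside, z up. 0.2 to 0.5 kg. At the start it lies in the cradles in front of the fork.
- block: Wooden block fixed to the bench, 200 (x) x 70 (y) x 45 mm high, origin at the centre of its underside, with three holes 31 mm wide and 35 mm deep (floor at z 10 mm) in a row along x at -60, 0 and +60 mm. The drills stand in it.
- drill0: Core drill, absent in some starts (None at the start): dark steel barrel 24 mm wide, 110 mm long, below, and a bare round shank 10 mm wide, 80 mm long, on top; 190 mm in all. Origin: centre of the flat foot, z along it to the shank. All drills are alike; any bore will do. About 0.12 to 0.26 kg. At the start it stands upright in a hole of the wooden block.
- drill1: Core drill, absent in some starts (None at the start): dark steel barrel 24 mm wide, 110 mm long, below, and a bare round shank 10 mm wide, 80 mm long, on top; 190 mm in all. Origin: centre of the flat foot, z along it to the shank. All drills are alike; any bore will do. About 0.12 to 0.26 kg. At the start it stands upright in a hole of the wooden block.
- drill2: Core drill, absent in some starts (None at the start): dark steel barrel 24 mm wide, 110 mm long, below, and a bare round shank 10 mm wide, 80 mm long, on top; 190 mm in all. Origin: centre of the flat foot, z along it to the shank. All drills are alike; any bore will do. About 0.12 to 0.26 kg. At the start it stands upright in a hole of the wooden block.
- mat: Flat black rubber mat fixed to the bench, 200 (x) x 150 (y) mm, 4 mm thick, no rim. Origin: centre of its underside.
- tin0: Closed steel tin with a grey label, 64 mm wide, 60 mm high, absent in some starts (None at the start). Origin: centre of its underside, z up. About 0.2 to 0.4 kg. At the start it stands on the bench close in front of the rack.
- tin1: Closed steel tin with a grey label, 64 mm wide, 60 mm high, absent in some starts (None at the start). Origin: centre of its underside, z up. About 0.2 to 0.4 kg. At the start it stands on the bench close in front of the rack.
- hammer: Bystander: hammer lying on the bench; leave alone.
- wrench: Bystander: wrench lying on the bench; leave alone.
- screwdriver: Bystander: screwdriver lying on the bench; leave alone.
- tub: Bystander: white jar, 70 mm wide, 75 mm high; leave alone.
- roller: Bystander: steel ring, 68 mm wide, 22 mm high; leave alone.
Things that resemble listed ones, but are neither listed nor needed, are in the scene too. Leave any orange look-alike of the drill0 alone.

How it is judged:
By the outcome, as a careful person would: the job done as asked, in the order asked, and still so for the second after the job is handed in, with the robot touching nothing.
Of drill0, drill1, drill2 only 2 to 3 are there at a start; the rules pass over those that are not, and their reading is None.
Of tin0, tin1 only 1 to 2 are there at a start; the rules pass over those that are not, and their reading is None.
At some moment in a run one of tin0, tin1 may be knocked a few centimetres aside while the robot is not near it.
It also fails if it takes over 210 s, if anything falls off the work surface, if the arm or the gripper's body presses on something with over 40 N, if the wrist force passes 120 N, or if a joint passes its speed limit or range.

ROBOT

A 6-joint arm with a two-finger parallel gripper is mounted at the origin on the work surface. World frame = base frame: x ahead of the robot, y to its left, z up, the work surface at z = 0. Lengths are in m, angles in rad, forces in N, time in s.
With the tool pointing down it reaches from about 0.375 to 0.975 m from the base axis. Payload 3.8 kg.
Tool frame: the origin (TCP) lies midway between the tips of the shut fingers; the grasp point (between the pads) lies 19 mm behind it; z points along the fingers, y is the line along which they close (so a half turn about z gives the same grasp; the last joint's range is limited). The gripper opens to 85 mm and grips with 20 to 120 N. Pads are 22 mm wide; open, the fingers measure 114 mm over their backs; the gripper's body (76 mm by 85 mm) begins 54 mm behind the grasp point. The pads swing forward as they close: fully open they stand 13 mm farther back than shut.
Start: joints at [-0.037, 0.264, 1.604, -0, 1.274, -0.037], TCP at [0.675, -0, 0.231] pointing down, gripper open.
Joint ranges: [-2.63, 2.63], [-0.94, 2.18], [0.31, 2.57], [-1.31, 4.45], [0, 2.66], [-2.55, 2.55]. Speed limits (rad/s): [2.57, 2.57, 3.14, 3.14, 3.14, 3.14].

INTERFACE

Orientations are given as a rotation vector (axis times angle).
In Python, from workcell import bot, read_camera, camera_info, ticket gives the robot as it stands.
- The arm moves only by the tool servo_tool, never from a script. Its argument "targets" is a list of rows, each an object of numbers: "hand": the closure, from -1 (fully open) to 1 (shut); "x", "y", "z": the shift along the tool's x, y, z as a fraction of full scale; "roll": the turn about the tool's z as a fraction of full scale. In form: [{"hand": .., "x": .., "y": .., "z": .., "roll": ..}, ...]. A call has 1 to 10 rows; each row is the pose to reach, as a shift and turn from the pose commanded when the call began, along the tool's axes at that moment, turning the shorter way round; what a row does not reach only later rows make up. Full scale, the value 1, is 50 cm for a shift and 180 degrees for a turn. A row lasts 1/12 s, in which the tool goes at most 41.7 mm and 7.16 degrees, less where a joint would pass 70% of its speed; a pose out of reach is approached as far as the arm can. A call with a number of a shift or a turn outside -1 to 1 is refused whole. A call with a gripper value outside its range is refused whole. The fingers move at their own pace and stop on an object; "grip_force" is the grip in N (left out, the last holds). Time passes only in rows, so rows that repeat a pose let the fingers close. It gives the time, the measured TCP pose, the force, the opening and the grip force at its end, in the units of the state.
- bot.read_state(): the state, without advancing time (a new reading comes with each control period).
- read_camera(name): name is "scene" or "side" or "wrist"; returns the picture (480x640x3 uint8, red, green, blue); there is no depth.
- camera_info(name): a dict with "fx", "fy", "cx", "cy" (pixels), "eye" and "orientation" of the camera in the world; the wrist camera has in their place "T_tool_cam" (4x4, takes a point from camera to tool coordinates, whose origin is the TCP and whose axes are the flange's). Camera axes: x right, y down, z forward; pixel columns grow to the right and rows downward; lengths in m; the calibration is good to about 2 mm. A picture is of the moment at which its call begins: read the wrist's pose just before it. camera_info takes no time and is no camera call.
- ticket.finish_job(): hands the job in; it is judged then, once.
The state is a dict: "time": time; "q": joint angles; "joint_vel": joint speeds; "joint_torque": joint torques, N m; "tool_pos": TCP position; "tcp_rot": TCP orientation; "wrist_force": force on the tool from outside, world axes, zero at the start; "torque": the same for the moment, N m; "width": opening from 0.0 (shut) to 1.0 (fully open); "grip_force": force on a finger pad.
Only numpy, scipy, OpenCV 4.12 (cv2) and the standard library are available. Lean on these libraries where they do the work, as an engineer would, in place of code of your own. Each camera call takes 0.05 s, during which the arm holds its last target. There are 200 camera calls.

## Working session

There is one attempt and no reset: what is moved stays moved. The work goes in short steps, Python scripts to look and compute and a tool call to move; the robot and the scene stay as the last step left them, time stands still between calls to the robot, and variables do not carry over. Pictures are saved under pics/ and viewed, at most 14 in all, crops included, and the job is handed in when it is done.

Besides the shell and the picture viewer there is one more tool, called after ">>>" as a command line: name --argument value ..., lists and objects as JSON in quotes. servo_tool: Moves the arm, as the interface text tells. Its arguments: {"type":"object","properties":{"targets":{"type":"array"},"grip_force":{"type":"number"}},"required":["targets"]}

```bash
ls; mkdir -p pics; python3 - <<'E'
from workcell import bot, read_camera, camera_info
import cv2
for n in ["scene","side","wrist"]:
    i=camera_info(n); print(n,i)
    cv2.imwrite(f"pics/{n}0.png",read_camera(n)[:,:,::-1])
print(bot.read_state())
E
```

```text
pics
scene {'fx': 465.6360603977968, 'fy': 465.6360603977968, 'cx': 321.8293266904488, 'cy': 241.26261390470307, 'eye': array([ 0.93022048, -0.37451777,  0.87110828]), 'orientation': array([-2.38989612, -1.11261106,  0.31048034])}
side {'fx': 468.97415525273647, 'fy': 468.97415525273647, 'cx': 327.8417701874481, 'cy': 238.11123253803737, 'eye': array([ 0.51836692, -0.79148358,  0.71697345]), 'orientation': array([-2.2847247 ,  0.07482994, -0.06131316])}
wrist {'fx': 401.73769914270906, 'fy': 401.73769914270906, 'cx': 311.93665323341514, 'cy': 235.65293564440756, 'T_tool_cam': array([[-7.54316409e-05, -9.57677401e-01, -2.87843690e-01,
         7.54192174e-02],
       [ 9.99999948e-01, -1.62488685e-04,  2.78554324e-04,
        -4.37167648e-04],
       [-3.13536524e-04, -2.87843654e-01,  9.57677364e-01,
        -1.42510193e-01],
       [ 0.00000000e+00,  0.00000000e+00,  0.00000000e+00,
         1.00000000e+00]])}
{'time': 0.15, 'q': array([-3.69205577e-02,  2.64647689e-01,  1.60507639e+00,  8.69223753e-06,
        1.27370666e+00, -3.69092830e-02]), 'joint_vel': array([-0.00094892, -0.00199107, -0.00548147, -0.00117923, -0.00184039,
        0.00212111]), 'joint_torque': array([-4.44535381e-04, -5.15905774e+01, -3.67958951e+01, -2.06692371e-04,
        8.09489022e-03,  2.50629785e-05]), 'tool_pos': array([6.74422602e-01, 8.49371459e-06, 2.30193795e-01]), 'tcp_rot': array([-2.22050006e+00, -2.22046936e+00,  1.95444925e-03]), 'wrist_force': array([-0.41155641,  0.09566634, -0.08604828]), 'torque': array([ 0.0050395 ,  0.00684272, -0.01988147]), 'grip_force': 0.0, 'width': 0.9967155241615994}
```

View pics/scene0.png

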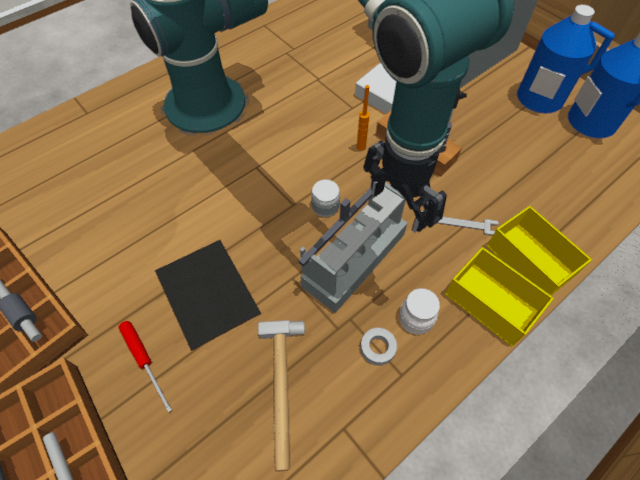

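View pics/side0.png

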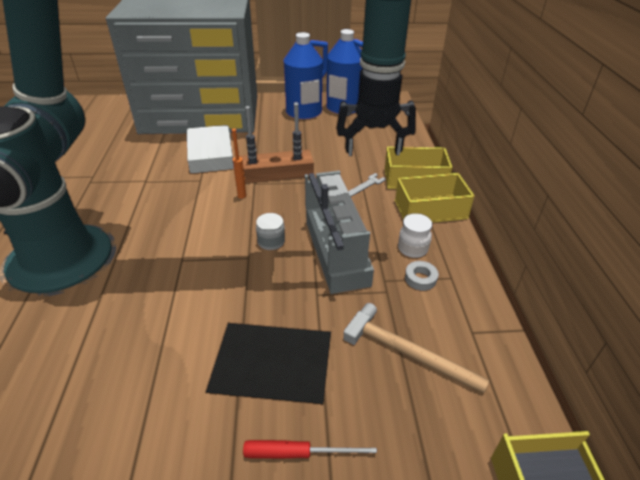

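View pics/wrist0.png

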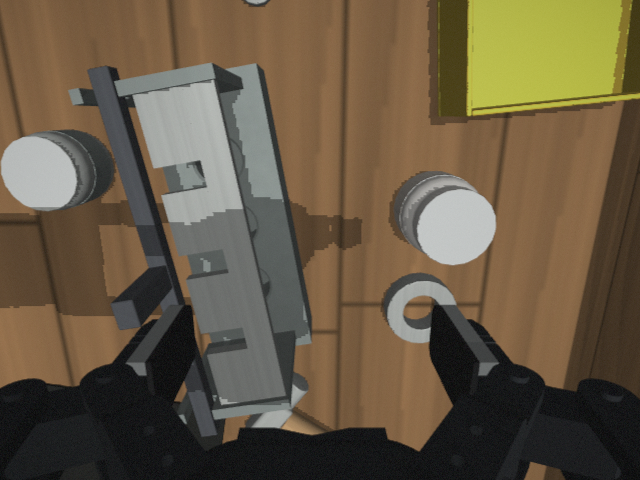

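```bash
cat > h.py <<'E'
import numpy as np, cv2
from scipy.spatial.transform import Rotation as R
from workcell import bot, read_camera, camera_info
def cam(n, st=None):
    i=camera_info(n); K=np.array([[i['fx'],0,i['cx']],[0,i['fy'],i['cy']],[0,0,1]])
    if n=='wrist':
        st=st or bot.read_state(); T=np.eye(4); T[:3,:3]=R.from_rotvec(st['tcp_rot']).as_matrix(); T[:3,3]=st['tool_pos']
        T=T@i['T_tool_cam']; return K,T[:3,:3],T[:3,3]
    return K,R.from_rotvec(i['orientation']).as_matrix(),np.array(i['eye'])
def ray(c,uv,z):
    K,M,e=c; d=M@np.linalg.solve(K,[uv[0],uv[1],1.]); return e+d*(z-e[2])/d[2]
def proj(c,p):
    K,M,e=c; q=K@(M.T@(np.asarray(p)-e)); return q[:2]/q[2]
def crop(img,x0,y0,x1,y1,name,f=4):
    cv2.imwrite(name,cv2.resize(img[y0:y1,x0:x1,::-1],None,fx=f,fy=f,interpolation=cv2.INTER_CUBIC))
E
python3 - <<'E'
from h import *
a=cv2.imread('pics/scene0.png')[:,:,::-1];b=cv2.imread('pics/side0.png')[:,:,::-1]
A=cv2.resize(a[170:315,280:440],None,fx=4,fy=4,interpolation=cv2.INTER_CUBIC)
B=cv2.resize(b[90:300,225:385],None,fx=2.75,fy=2.75,interpolation=cv2.INTER_CUBIC)
crop(a,285,165,445,315,'pics/rs.png',4)
crop(b,180,85,385,235,'pics/rd.png',3.9)
E
```

```text
(no output)
```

View pics/rs.png

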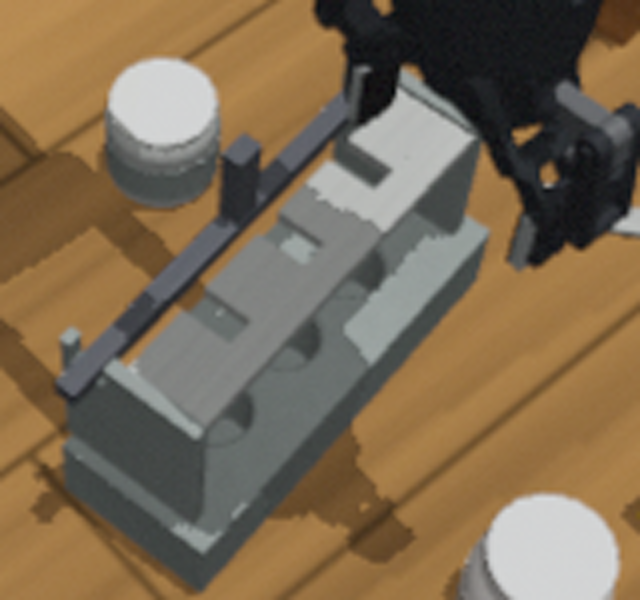

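View pics/rd.png

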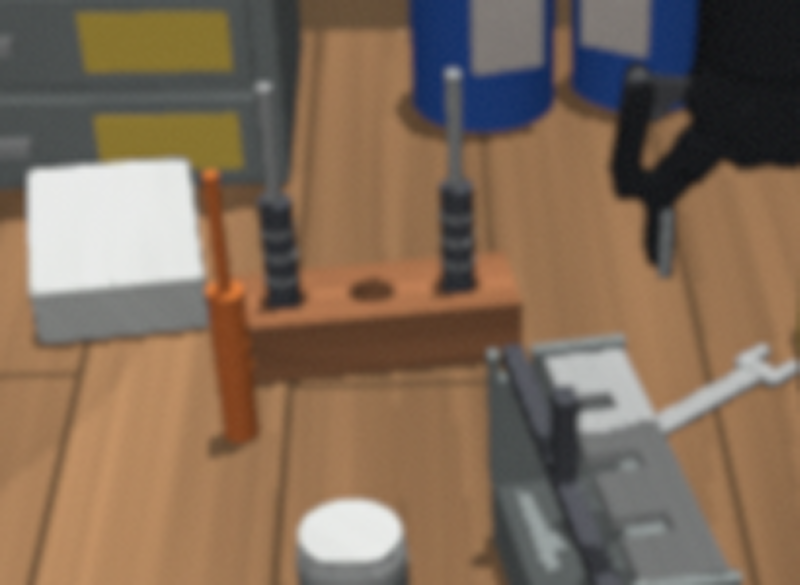

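```bash
cat > m0.py <<'E'
from h import *
from scipy.optimize import least_squares
S,D,W=cam('scene'),cam('side'),cam('wrist')
s=lambda x,y:(x/4+285,y/4+165); d=lambda x,y:(x/3.9+180,y/3.9+85)
def fit(obs,x0):
    def P(p,l):
        c,s_=np.cos(p[2]),np.sin(p[2]); return np.array([p[0]+c*l[0]-s_*l[1],p[1]+s_*l[0]+c*l[1],l[2]])
    f=lambda p:np.concatenate([proj(c,P(p,np.array(l)/1e3))-uv for c,uv,l in obs])
    r=least_squares(f,x0,loss='soft_l1'); return r.x,f(r.x).reshape(-1,2).round(1)
if __name__=='__main__':
    obs=[(S,s(205,590),(45,-120,0)),(S,s(65,490),(-45,-120,0)),(S,s(487,235),(45,120,50)),(S,s(205,550),(45,-120,50)),(S,s(65,445),(-45,-120,50)),
     (W,(262,66),(45,120,50)),(W,(118,92),(-16,104,138)),(W,(217,78),(30,104,138)),(W,(210,415),(-16,-104,138)),(W,(291,404),(30,-104,138))]
    print('rack',*fit(obs,[.62,0,.2]))
    obs=[(D,d(522,300),(100,-35,45)),(D,d(520,345),(100,-35,0)),(D,d(500,257),(100,35,45)),(D,d(264,87),(-60,0,200)),(D,d(453,72),(60,0,200)),(D,d(372,290),(0,0,45))]
    print('block',*fit(obs,[.5,.3,0]))
    print('shanks',ray(D,d(264,87),.2),ray(D,d(453,72),.2),'decoy',ray(D,d(211,173),.19),ray(D,d(240,437),.0))
    print('tin',ray(S,s(162,102),.06),ray(W,(38,172),.06),ray(D,(269.5,223),.06))
    print('mat',[ray(S,p,.004).round(3) for p in [(155,270),(220,241),(260,312),(190,347)]])
    print('screwdriver',ray(D,(245,450),0),ray(D,(376,451),0),'hammer',ray(D,(350,338),0),ray(D,(372,310),0))
E
python3 m0.py
```

```text
rack [ 0.60975071 -0.0150903   0.16779971] [[-0.7 -0.1]
 [ 0.7 -1.5]
 [ 1.8 -1.8]
 [-0.  -0.1]
 [-0.3 -1.2]
 [-3.4 -0.6]
 [18.1  5.3]
 [ 0.1  4.4]
 [12.6 -8.1]
 [-3.8 -6.3]]
block [0.47099996 0.31156849 0.17012159] [[ 0.2 -0.1]
 [ 0.7  2.5]
 [ 0.3 -2.1]
 [-0.2  0.2]
 [-0.7 -0.3]
 [-0.3 -0.1]]
shanks [0.41231697 0.3023047  0.2       ] [0.53180734 0.32004849 0.2       ] decoy [0.38512885 0.20917151 0.19      ] [0.3835384  0.20453101 0.        ]
tin [0.46386836 0.02545618 0.06      ] [0.46101688 0.03299394 0.06      ] [0.46246809 0.02047304 0.06      ]
mat [array([ 0.36 , -0.354,  0.004]), array([ 0.388, -0.211,  0.004]), array([ 0.578, -0.242,  0.004]), array([ 0.549, -0.386,  0.004])]
screwdriver [ 0.43060475 -0.45466397  0.        ] [ 0.63069766 -0.46931078  0.        ] hammer [ 0.61419395 -0.2554522   0.        ] [ 0.66541855 -0.19020035  0.        ]
```

>>> servo_tool --targets '[{"hand": -1,"x": 0.05,"y": -0.2,"z": 0,"roll": -0.12},{"hand": -1,"x": 0.05,"y": -0.424,"z": 0,"roll": -0.2},{"hand": -1,"x": 0.05,"y": -0.424,"z": 0,"roll": -0.28},{"hand": -1,"x": 0.05,"y": -0.424,"z": 0,"roll": -0.39},{"hand": -1,"x": 0.05,"y": -0.424,"z": 0,"roll": -0.39},{"hand": -1,"x": 0.05,"y": -0.424,"z": 0,"roll": -0.39},{"hand": -1,"x": 0.05,"y": -0.424,"z": 0,"roll": -0.39},{"hand": -1,"x": 0.05,"y": -0.424,"z": 0,"roll": -0.39},{"hand": -1,"x": 0.05,"y": -0.424,"z": 0,"roll": -0.39},{"hand": -1,"x": 0.05,"y": -0.424,"z": 0,"roll": -0.39}]'

```text
time: 0.98
tool_pos: [0.4625, 0.025, 0.2312]
tcp_rot: [-0.531, -3.096, 0.0]
wrist_force: [0.5, 0.3, -0.1]
width: 1.001
grip_force: 0.0
```

>>> servo_tool --targets '[{"hand": -1,"x": 0,"y": 0,"z": 0,"roll": -0.163},{"hand": -1,"x": 0,"y": 0,"z": 0,"roll": -0.163},{"hand": -1,"x": 0,"y": 0,"z": 0,"roll": -0.163},{"hand": -1,"x": 0,"y": 0,"z": 0,"roll": -0.163},{"hand": -1,"x": 0,"y": 0,"z": 0,"roll": -0.163},{"hand": -1,"x": 0,"y": 0,"z": 0,"roll": -0.163}]'

```text
time: 1.48
tool_pos: [0.4628, 0.025, 0.231]
tcp_rot: [0.257, -3.131, -0.0]
wrist_force: [0.7, -0.6, -0.3]
width: 1.001
grip_force: 0.0
```

```bash
cat >> h.py <<'E'
def snap(n,name):
    st=bot.read_state(); im=read_camera(n); cv2.imwrite(f'pics/{name}.png',im[:,:,::-1]); np.save(f'pics/{name}.npy',np.r_[st['tool_pos'],st['tcp_rot']]); return st
def wcam(name):
    a=np.load(f'pics/{name}.npy'); return cam('wrist',dict(tool_pos=a[:3],tcp_rot=a[3:]))
def M(st=None): return R.from_rotvec((st or bot.read_state())['tcp_rot']).as_matrix()
def to(p,st=None):  # shift (units of full scale) in tool axes to world p
    st=st or bot.read_state(); return (M(st).T@(np.array(p)-st['tool_pos'])/.5).round(4)
def show():
    st=bot.read_state(); m=M(st); print('t',round(st['time'],2),'pos',st['tool_pos'].round(4),'ydir',np.degrees(np.arctan2(m[1,1],m[0,1])).round(2),'zdir',m[:,2].round(3),'F',st['wrist_force'].round(1),'w',round(st['width']*85,1),'g',st['grip_force']); return st
E
python3 - <<'E'
from h import *
show(); snap('wrist','w1'); snap('scene','s1')
E
```

```text
t 1.48 pos [0.4628 0.025  0.231 ] ydir 99.39 zdir [-0. -0. -1.] F [ 0.7 -0.6 -0.3] w 85.1 g 0.0
```

View pics/w1.png

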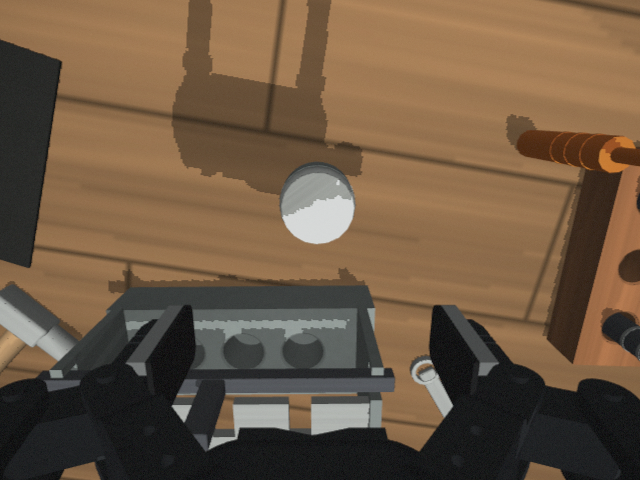

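```bash
python3 - <<'E'
from m0 import *
W1=wcam('w1')
print('tin',ray(W1,(318,207),.06),'scene',ray(S,s(162,102),.06))
obs=[(S,s(205,590),(45,-120,0)),(S,s(65,490),(-45,-120,0)),(S,s(487,235),(45,120,50)),(S,s(205,550),(45,-120,50)),(S,s(65,445),(-45,-120,50)),
 (W,(262,66),(45,120,50)),(W,(217,78),(30,104,138)),(W1,(130,288),(-45,-120,0)),(W1,(368,286),(-45,120,0)),(W1,(374,308),(-45,120,50))]
print('rack',*fit(obs,[.62,0,.2]))
a=cv2.imread('pics/s1.png')[:,:,::-1]
crop(a,280,60,480,210,'pics/s1c.png',4)
E
```

```text
tin [0.45874448 0.03147267 0.06      ] scene [0.46386836 0.02545618 0.06      ]
rack [ 0.60893648 -0.01600135  0.17707261] [[-7.000e-01  1.000e-01]
 [ 3.000e-01 -1.100e+00]
 [ 9.000e-01 -2.200e+00]
 [-1.000e-01  1.000e-01]
 [-7.000e-01 -7.000e-01]
 [ 1.066e+02  3.268e+02]
 [ 1.468e+02  3.773e+02]
 [-3.300e+00 -1.000e-01]
 [-3.700e+00 -1.200e+00]
 [-2.600e+00 -4.000e-01]]
```

View pics/s1c.png

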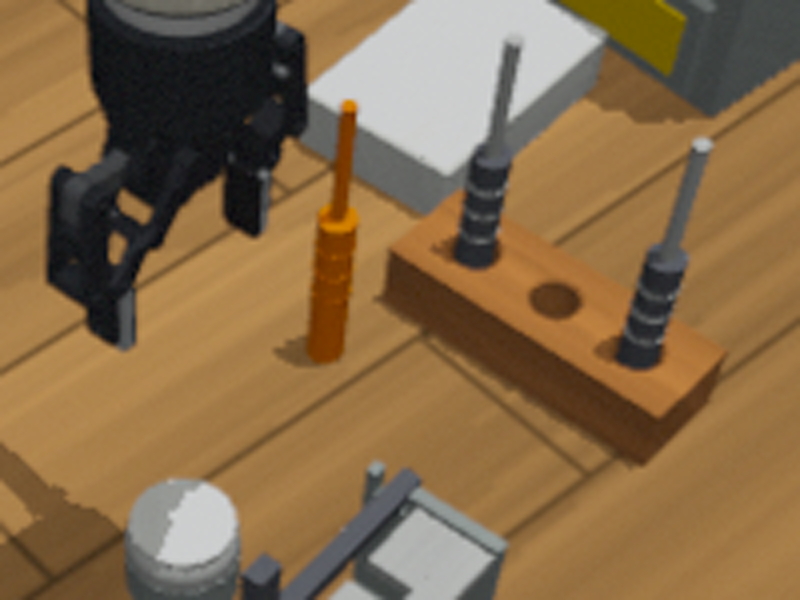

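>>> servo_tool --targets '[{"hand": -1,"x": 0.002,"y": 0.008,"z": 0.08,"roll": 0},{"hand": -1,"x": 0.002,"y": 0.008,"z": 0.16,"roll": 0},{"hand": -1,"x": 0.002,"y": 0.008,"z": 0.24,"roll": 0},{"hand": -1,"x": 0.002,"y": 0.008,"z": 0.32,"roll": 0},{"hand": -1,"x": 0.002,"y": 0.008,"z": 0.38,"roll": 0},{"hand": -1,"x": 0.002,"y": 0.008,"z": 0.42,"roll": 0},{"hand": -1,"x": 0.002,"y": 0.008,"z": 0.432,"roll": 0},{"hand": -1,"x": 0.002,"y": 0.008,"z": 0.432,"roll": 0}]'

```text
time: 2.25
tool_pos: [0.4594, 0.0288, 0.0135]
tcp_rot: [0.259, -3.126, -0.001]
wrist_force: [-0.7, -0.3, 0.0]
width: 0.997
grip_force: 0.0
```

>>> servo_tool --targets '[{"hand": 1},{"hand": 1},{"hand": 1},{"hand": 1},{"hand": 1},{"hand": 1},{"hand": 1},{"hand": 1}]' --grip_force 40

```text
invalid input
```

>>> servo_tool --targets '[{"hand": 1,"x": 0,"y": 0,"z": 0,"roll": 0},{"hand": 1,"x": 0,"y": 0,"z": 0,"roll": 0},{"hand": 1,"x": 0,"y": 0,"z": 0,"roll": 0},{"hand": 1,"x": 0,"y": 0,"z": 0,"roll": 0},{"hand": 1,"x": 0,"y": 0,"z": 0,"roll": 0},{"hand": 1,"x": 0,"y": 0,"z": 0,"roll": 0},{"hand": 1,"x": 0,"y": 0,"z": -0.05,"roll": 0},{"hand": 1,"x": 0,"y": 0,"z": -0.1,"roll": 0},{"hand": 1,"x": 0,"y": 0,"z": -0.12,"roll": 0}]' --grip_force 40

```text
time: 3.0
tool_pos: [0.4634, 0.0288, 0.0784]
tcp_rot: [-0.261, 3.126, -0.001]
wrist_force: [0.5, 0.4, -2.1]
width: 0.73
grip_force: 46.1
```

>>> servo_tool --targets '[{"hand": 1,"x": 0.02,"y": -0.06,"z": 0,"roll": 0},{"hand": 1,"x": 0.03,"y": -0.14,"z": 0,"roll": 0},{"hand": 1,"x": 0.04,"y": -0.22,"z": 0,"roll": 0},{"hand": 1,"x": 0.05,"y": -0.3,"z": 0,"roll": 0},{"hand": 1,"x": 0.06,"y": -0.38,"z": 0,"roll": 0},{"hand": 1,"x": 0.07,"y": -0.46,"z": 0,"roll": 0},{"hand": 1,"x": 0.08,"y": -0.54,"z": 0,"roll": 0},{"hand": 1,"x": 0.09,"y": -0.6,"z": 0,"roll": 0},{"hand": 1,"x": 0.091,"y": -0.64,"z": 0,"roll": 0},{"hand": 1,"x": 0.091,"y": -0.648,"z": 0,"roll": 0}]'

```text
time: 3.83
tool_pos: [0.4706, -0.3023, 0.0755]
tcp_rot: [-0.256, 3.13, -0.004]
wrist_force: [0.4, -0.1, -1.3]
width: 0.729
grip_force: 46.0
```

>>> servo_tool --targets '[{"hand": 1,"x": 0,"y": 0,"z": 0.03,"roll": 0},{"hand": 1,"x": 0,"y": 0,"z": 0.06,"roll": 0},{"hand": 1,"x": 0,"y": 0,"z": 0.09,"roll": 0},{"hand": 1,"x": 0,"y": 0,"z": 0.104,"roll": 0},{"hand": 1,"x": 0,"y": 0,"z": 0.11,"roll": 0},{"hand": 1,"x": 0,"y": 0,"z": 0.11,"roll": 0},{"hand": 1,"x": 0,"y": 0,"z": 0.11,"roll": 0}]'

```text
time: 4.42
tool_pos: [0.4691, -0.2967, 0.0214]
tcp_rot: [0.262, -3.128, -0.004]
wrist_force: [-5.3, 3.1, 9.0]
width: 0.729
grip_force: 47.5
```

>>> servo_tool --targets '[{"hand": -1,"x": 0,"y": 0,"z": 0,"roll": 0},{"hand": -1,"x": 0,"y": 0,"z": 0,"roll": 0},{"hand": -1,"x": 0,"y": 0,"z": 0,"roll": 0},{"hand": -1,"x": 0,"y": 0,"z": 0,"roll": 0},{"hand": -1,"x": 0,"y": 0,"z": -0.05,"roll": 0},{"hand": -1,"x": 0,"y": 0,"z": -0.12,"roll": 0},{"hand": -1,"x": 0,"y": 0,"z": -0.2,"roll": 0},{"hand": -1,"x": 0,"y": 0.06,"z": -0.28,"roll": 0},{"hand": -1,"x": 0,"y": 0.12,"z": -0.36,"roll": 0},{"hand": -1,"x": -0.02,"y": 0.18,"z": -0.44,"roll": 0}]'

```text
time: 5.25
tool_pos: [0.463, -0.223, 0.2215]
tcp_rot: [0.259, -3.131, 0.0]
wrist_force: [0.7, 1.1, -0.8]
width: 0.998
grip_force: 0.0
```

>>> servo_tool --targets '[{"hand": -1,"x": -0.03,"y": 0.08,"z": 0,"roll": 0},{"hand": -1,"x": -0.06,"y": 0.16,"z": 0,"roll": 0},{"hand": -1,"x": -0.09,"y": 0.24,"z": 0,"roll": 0},{"hand": -1,"x": -0.12,"y": 0.3,"z": 0,"roll": 0},{"hand": -1,"x": -0.144,"y": 0.327,"z": 0,"roll": 0},{"hand": -1,"x": -0.144,"y": 0.327,"z": 0,"roll": 0},{"hand": -1,"x": -0.144,"y": 0.327,"z": 0,"roll": 0}]'

```text
time: 5.83
tool_pos: [0.508, -0.0496, 0.2198]
tcp_rot: [0.265, -3.13, 0.001]
wrist_force: [-0.1, 0.6, -0.0]
width: 0.997
grip_force: 0.0
```

```bash
python3 - <<'E'
from h import *
show(); snap('wrist','w2'); snap('scene','s2'); snap('side','d2')
a=cv2.imread('pics/s2.png')[:,:,::-1]
b=cv2.imread('pics/d2.png')[:,:,::-1]
A=cv2.resize(a[230:350,130:280],None,fx=2.66,fy=2.66,interpolation=2);B=cv2.resize(b[310:410,190:350],None,fx=2.5,fy=2.5,interpolation=2)
w=cv2.imread('pics/w2.png')
print(A.shape,B.shape)
cv2.imwrite('pics/mix2.png',np.vstack([np.hstack([A[:250,:,::-1],B[:250,:399,::-1]]),cv2.resize(w[180:400,60:560],(798,350),interpolation=2)]))
E
```

```text
t 5.83 pos [ 0.508  -0.0496  0.2198] ydir 99.7 zdir [-0. -0. -1.] F [-0.1  0.6 -0. ] w 84.7 g 0.0
(319, 399, 3) (250, 400, 3)
```

View pics/w2.png

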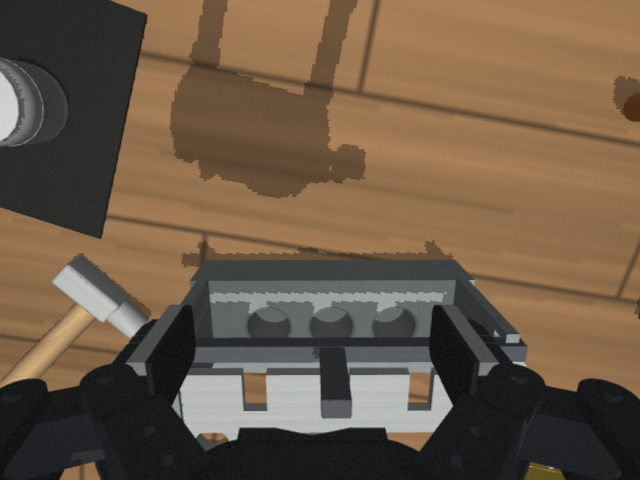

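```bash
python3 - <<'E'
from m0 import *
W2=wcam('w2')
for n,uv,z in [('b0',(269,324),.05),('b1',(331,324),.05),('b2',(393,324),.05),('slot0',(255.5,390),.138),('slot2',(421.5,390),.138),('tab',(336,409),.188),('baseL',(199,282),.05),('baseR',(468,281),.05),('slot0 closed end',(255.5,407),.138)]:
    print(n,ray(W2,uv,z).round(4))
obs=[(S,s(205,590),(45,-120,0)),(S,s(65,490),(-45,-120,0)),(S,s(487,235),(45,120,50)),(S,s(205,550),(45,-120,50)),(S,s(65,445),(-45,-120,50)),
 (W2,(255.5,375),(-16,-55,138)),(W2,(421.5,375),(-16,55,138)),(W2,(269,324),(0,-55,50)),(W2,(331,324),(0,0,50)),(W2,(393,324),(0,55,50)),(W2,(203,262),(-45,-120,0)),(W2,(460,262),(-45,120,0)),]
p,r=fit(obs,[.62,0,.2]);print(p,r)
def P(x,y,z):
    c,s_=np.cos(p[2]),np.sin(p[2]);return np.array([p[0]+c*x-s_*y,p[1]+s_*x+c*y,z])
print('tab target',P(-.032,0,.146),to(P(-.032,0,.146)))
E
```

```text
b0 [ 0.6134 -0.0673  0.05  ]
b1 [ 0.6044 -0.0141  0.05  ]
b2 [0.5953 0.0391 0.05  ]
slot0 [ 0.6129 -0.0674  0.138 ]
slot2 [0.5946 0.0407 0.138 ]
tab [ 0.5779 -0.0229  0.188 ]
baseL [ 0.5841 -0.1308  0.05  ]
baseR [0.5452 0.0921 0.05  ]
slot0 closed end [ 0.6263 -0.0657  0.138 ]
[ 0.60809879 -0.01359248  0.17369386] [[-0.3 -1. ]
 [ 0.9 -2.2]
 [ 1.6 -2.9]
 [ 0.4 -1.1]
 [-0.1 -1.9]
 [-2.6  0.1]
 [ 0.2 -0.6]
 [-1.2  4.1]
 [-0.2  3.9]
 [ 0.8  3.6]
 [ 0.8 -1.9]
 [-6.1 -3. ]]
tab target [ 0.57658029 -0.01912278  0.146     ] [-0.1471  0.0408  0.1473]
```

View pics/mix2.png

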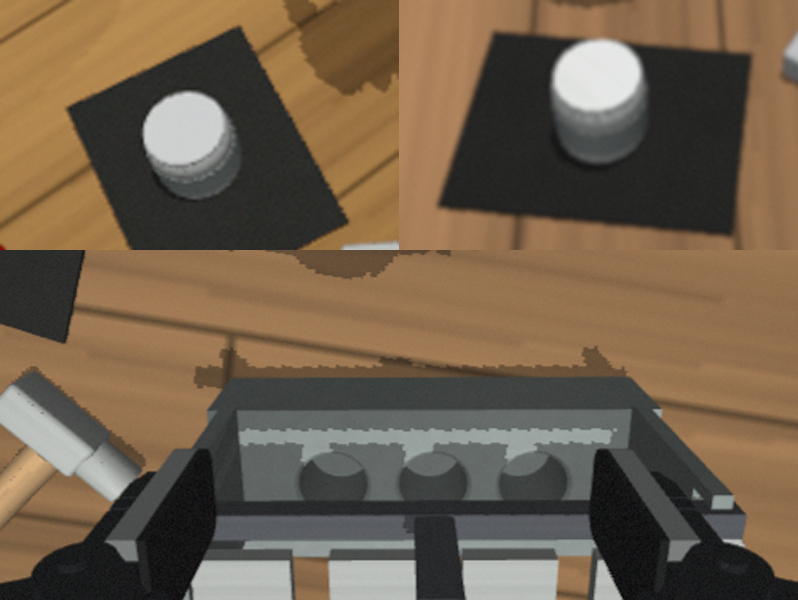

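>>> servo_tool --targets '[{"hand": -1,"x": -0.06,"y": 0.02,"z": 0,"roll": 0},{"hand": -1,"x": -0.12,"y": 0.035,"z": 0,"roll": 0},{"hand": -1,"x": -0.147,"y": 0.035,"z": 0.03,"roll": 0},{"hand": -1,"x": -0.147,"y": 0.035,"z": 0.08,"roll": 0},{"hand": -1,"x": -0.147,"y": 0.035,"z": 0.12,"roll": 0},{"hand": -1,"x": -0.147,"y": 0.035,"z": 0.147,"roll": 0},{"hand": 0,"x": -0.147,"y": 0.035,"z": 0.147,"roll": 0},{"hand": 1,"x": -0.147,"y": 0.035,"z": 0.147,"roll": 0},{"hand": 1,"x": -0.147,"y": 0.035,"z": 0.147,"roll": 0},{"hand": 1,"x": -0.147,"y": 0.035,"z": 0.147,"roll": 0}]' --grip_force 60

```text
time: 6.82
tool_pos: [0.5786, -0.0215, 0.1483]
tcp_rot: [-0.26, 3.128, -0.001]
wrist_force: [-0.1, 0.2, 0.3]
width: 0.456
grip_force: 0.0
```

>>> servo_tool --targets '[{"hand": 1,"x": 0,"y": 0,"z": 0,"roll": 0},{"hand": 1,"x": 0,"y": 0,"z": 0,"roll": 0},{"hand": 1,"x": 0,"y": 0,"z": 0,"roll": 0},{"hand": 1,"x": 0,"y": 0,"z": 0,"roll": 0},{"hand": 1,"x": 0,"y": 0,"z": 0,"roll": 0},{"hand": 1,"x": 0,"y": 0,"z": 0,"roll": 0}]'

```text
time: 7.32
tool_pos: [0.5787, -0.0217, 0.1484]
tcp_rot: [-0.261, 3.127, -0.003]
wrist_force: [0.1, -3.9, 5.4]
width: 0.172
grip_force: 58.8
```

```bash
python3 -c "
from h import *
show()"
```

```text
t 7.32 pos [ 0.5787 -0.0217  0.1484] ydir 99.56 zdir [ 0.003 -0.001 -1.   ] F [ 0.1 -3.9  5.4] w 14.7 g 58.760098814964294
```

>>> servo_tool --targets '[{"hand": 1,"x": 0,"y": 0,"z": -0.02,"roll": 0},{"hand": 1,"x": 0,"y": 0,"z": -0.05,"roll": 0},{"hand": 1,"x": 0,"y": 0,"z": -0.08,"roll": 0},{"hand": 1,"x": 0.03,"y": 0,"z": -0.09,"roll": 0},{"hand": 1,"x": 0.08,"y": 0,"z": -0.09,"roll": 0},{"hand": 1,"x": 0.13,"y": 0,"z": -0.09,"roll": 0},{"hand": 1,"x": 0.18,"y": 0,"z": -0.09,"roll": 0},{"hand": 1,"x": 0.23,"y": 0,"z": -0.06,"roll": 0},{"hand": 1,"x": 0.26,"y": 0,"z": 0,"roll": 0},{"hand": 1,"x": 0.276,"y": 0,"z": 0.06,"roll": 0}]'

```text
time: 8.15
tool_pos: [0.4396, -0.0436, 0.1163]
tcp_rot: [-0.261, 3.13, 0.0]
wrist_force: [-0.8, 0.5, -4.6]
width: 0.173
grip_force: 58.7
```

>>> servo_tool --targets '[{"hand": 1,"x": 0,"y": 0,"z": 0.05,"roll": 0},{"hand": 1,"x": 0,"y": 0,"z": 0.1,"roll": 0},{"hand": 1,"x": 0,"y": 0,"z": 0.14,"roll": 0},{"hand": 1,"x": 0,"y": 0,"z": 0.165,"roll": 0},{"hand": 1,"x": 0,"y": 0,"z": 0.178,"roll": 0},{"hand": 1,"x": 0,"y": 0,"z": 0.182,"roll": 0},{"hand": 1,"x": 0,"y": 0,"z": 0.182,"roll": 0}]'

```text
time: 8.73
tool_pos: [0.4409, -0.0436, 0.0252]
tcp_rot: [0.261, -3.13, -0.001]
wrist_force: [-0.8, 0.2, -3.7]
width: 0.18
grip_force: 58.6
```

```bash
python3 - <<'E'
from h import *
show(); snap('side','d3')
b=cv2.imread('pics/d3.png')[:,:,::-1]; crop(b,180,150,380,300,'pics/d3c.png',3)
E
```

```text
t 8.73 pos [ 0.4409 -0.0436  0.0252] ydir 99.54 zdir [-0.001  0.    -1.   ] F [-0.8  0.2 -3.7] w 15.3 g 58.572816252708435
```

View pics/d3c.png

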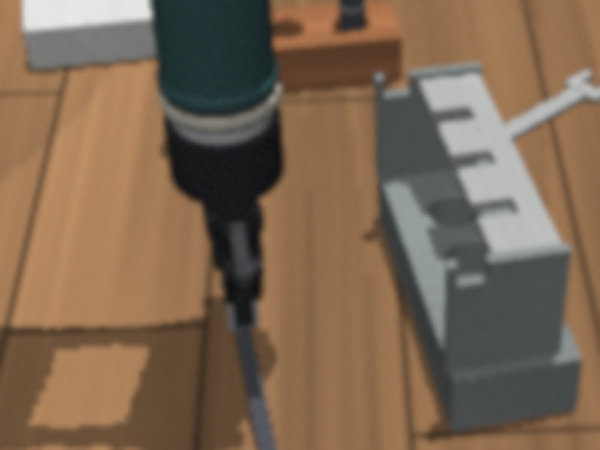

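>>> servo_tool --targets '[{"hand": 1,"x": 0,"y": 0,"z": 0.005,"roll": 0},{"hand": 1,"x": 0,"y": 0,"z": 0.006,"roll": 0},{"hand": 0.7,"x": 0,"y": 0,"z": 0.006,"roll": 0},{"hand": 0.4,"x": 0,"y": 0,"z": 0.006,"roll": 0},{"hand": 0,"x": 0,"y": 0,"z": 0.006,"roll": 0},{"hand": 0,"x": 0,"y": 0,"z": 0.006,"roll": 0},{"hand": 0,"x": 0,"y": 0,"z": 0.006,"roll": 0},{"hand": 0,"x": 0,"y": 0,"z": -0.04,"roll": 0},{"hand": 0,"x": 0,"y": 0,"z": -0.1,"roll": 0},{"hand": 0,"x": 0,"y": 0,"z": -0.16,"roll": 0}]'

```text
time: 9.62
tool_pos: [0.4402, -0.0437, 0.1057]
tcp_rot: [0.261, -3.128, -0.001]
wrist_force: [0.7, 0.2, -0.4]
width: 0.504
grip_force: 0.0
```

>>> servo_tool --targets '[{"hand": -1,"x": 0,"y": 0,"z": -0.08,"roll": 0},{"hand": -1,"x": 0,"y": 0,"z": -0.16,"roll": 0},{"hand": -1,"x": 0,"y": 0,"z": -0.24,"roll": 0},{"hand": -1,"x": -0.02,"y": 0.08,"z": -0.31,"roll": 0},{"hand": -1,"x": -0.04,"y": 0.16,"z": -0.31,"roll": 0},{"hand": -1,"x": -0.06,"y": 0.24,"z": -0.31,"roll": 0},{"hand": -1,"x": -0.08,"y": 0.32,"z": -0.31,"roll": 0},{"hand": -1,"x": -0.1,"y": 0.4,"z": -0.31,"roll": 0},{"hand": -1,"x": -0.12,"y": 0.48,"z": -0.31,"roll": 0},{"hand": -1,"x": -0.14,"y": 0.56,"z": -0.31,"roll": 0}]'

```text
time: 10.45
tool_pos: [0.4631, 0.2387, 0.2609]
tcp_rot: [-0.261, 3.13, 0.0]
wrist_force: [1.5, -1.4, -0.2]
width: 0.996
grip_force: 0.0
```

>>> servo_tool --targets '[{"hand": -1,"x": -0.01,"y": 0.07,"z": 0,"roll": 0},{"hand": -1,"x": -0.02,"y": 0.127,"z": 0,"roll": 0},{"hand": -1,"x": -0.02,"y": 0.127,"z": 0,"roll": 0},{"hand": -1,"x": -0.02,"y": 0.127,"z": 0,"roll": 0},{"hand": -1,"x": -0.02,"y": 0.127,"z": 0,"roll": 0}]'

```text
time: 10.87
tool_pos: [0.4625, 0.3005, 0.2603]
tcp_rot: [0.262, -3.13, 0.001]
wrist_force: [-0.1, 0.1, 0.2]
width: 0.998
grip_force: 0.0
```

```bash
python3 - <<'E'
from h import *
show(); snap('wrist','w3'); snap('side','d4')
a=cv2.imread('pics/w3.png')
b=cv2.imread('pics/d4.png')[100:300,180:380]
cv2.imwrite('pics/mix4.png',np.hstack([cv2.resize(a,(533,400)),cv2.resize(b,(266,400)[::1])]))
E
```

```text
t 10.87 pos [0.4625 0.3005 0.2603] ydir 99.58 zdir [-0.    -0.001 -1.   ] F [-0.1  0.1  0.2] w 84.8 g 0.0
```

View pics/mix4.png

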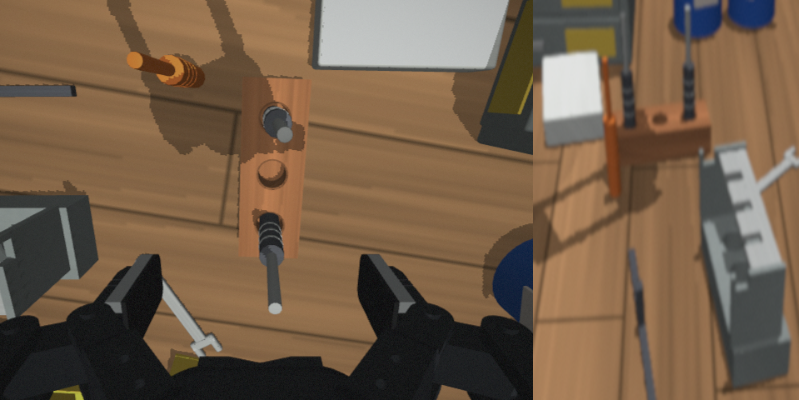

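```bash
python3 - <<'E'
from m0 import *
W3=wcam('w3')
a=ray(W3,(330,370),.2);b=ray(W3,(342,162),.2)
print(a,b,np.linalg.norm(a-b), 'hole mid',ray(W3,(326,208),.045),to([a[0],a[1],.157]),to([a[0],a[1],.155]))
print('yaw block',np.degrees(np.arctan2(*(a-b)[[1,0]])))
E
```

```text
[0.52926579 0.32451837 0.2       ] [0.40942514 0.30879651 0.2       ] 0.12086751722198102 hole mid [0.46791892 0.31652705 0.045     ] [-0.1395  0.0272  0.2068] [-0.1395  0.0272  0.2108]
yaw block 7.473934249613179
```

>>> servo_tool --targets '[{"hand": -1,"x": -0.07,"y": 0.027,"z": 0,"roll": 0},{"hand": -1,"x": -0.1395,"y": 0.027,"z": 0,"roll": 0},{"hand": -1,"x": -0.1395,"y": 0.027,"z": 0.06,"roll": 0},{"hand": -1,"x": -0.1395,"y": 0.027,"z": 0.12,"roll": 0},{"hand": -1,"x": -0.1395,"y": 0.027,"z": 0.18,"roll": 0},{"hand": -1,"x": -0.1395,"y": 0.027,"z": 0.208,"roll": 0},{"hand": 0,"x": -0.1395,"y": 0.027,"z": 0.208,"roll": 0},{"hand": 1,"x": -0.1395,"y": 0.027,"z": 0.208,"roll": 0},{"hand": 1,"x": -0.1395,"y": 0.027,"z": 0.208,"roll": 0},{"hand": 1,"x": -0.1395,"y": 0.027,"z": 0.208,"roll": 0}]' --grip_force 50

```text
time: 11.8
tool_pos: [0.5308, 0.3264, 0.1593]
tcp_rot: [-0.26, 3.127, 0.003]
wrist_force: [-0.3, 0.8, 0.5]
width: 0.452
grip_force: 0.0
```

>>> servo_tool --targets '[{"hand": 1,"x": 0,"y": 0,"z": 0,"roll": 0},{"hand": 1,"x": 0,"y": 0,"z": 0,"roll": 0},{"hand": 1,"x": 0,"y": 0,"z": 0,"roll": 0},{"hand": 1,"x": 0,"y": 0,"z": 0,"roll": 0},{"hand": 1,"x": 0,"y": 0,"z": 0,"roll": 0},{"hand": 1,"x": 0,"y": 0,"z": 0,"roll": 0}]'

```text
time: 12.3
tool_pos: [0.5304, 0.3254, 0.1583]
tcp_rot: [-0.262, 3.128, -0.001]
wrist_force: [-0.3, -2.0, 5.8]
width: 0.103
grip_force: 48.7
```

>>> servo_tool --targets '[{"hand": 1,"x": 0,"y": 0,"z": -0.02,"roll": 0},{"hand": 1,"x": 0,"y": 0,"z": -0.04,"roll": 0},{"hand": 1,"x": 0,"y": 0,"z": -0.054,"roll": 0},{"hand": 1,"x": 0,"y": 0,"z": -0.054,"roll": 0}]'

```text
time: 12.63
tool_pos: [0.5303, 0.3266, 0.1859]
tcp_rot: [-0.261, 3.127, 0.003]
wrist_force: [0.0, -0.0, -2.0]
width: 0.099
grip_force: 49.0
```

>>> servo_tool --targets '[{"hand": 1,"x": 0.018,"y": 0,"z": 0.001,"roll": 0},{"hand": 1,"x": 0.036,"y": 0,"z": 0.001,"roll": 0},{"hand": 1,"x": 0.054,"y": 0,"z": 0.004,"roll": 0},{"hand": 1,"x": 0.072,"y": 0,"z": 0.007,"roll": 0},{"hand": 1,"x": 0.09,"y": 0,"z": 0.011,"roll": 0},{"hand": 1,"x": 0.108,"y": 0,"z": 0.016,"roll": 0},{"hand": 1,"x": 0.124,"y": 0,"z": 0.021,"roll": 0},{"hand": 1,"x": 0.124,"y": 0,"z": 0.021,"roll": 0},{"hand": 1,"x": 0.124,"y": 0,"z": 0.021,"roll": 0}]'

```text
time: 13.38
tool_pos: [0.4667, 0.315, 0.1721]
tcp_rot: [0.262, -3.129, 0.001]
wrist_force: [1.0, -1.4, -0.9]
width: 0.103
grip_force: 51.0
```

```bash
python3 - <<'E'
from h import *
show(); snap('side','d5'); snap('scene','s5')
a=cv2.imread('pics/s5.png')[60:180,360:480]
b=cv2.imread('pics/d5.png')[70:190,220:340]
cv2.imwrite('pics/mix5.png',np.hstack([cv2.resize(a,(400,400),interpolation=2),cv2.resize(b,(400,400),interpolation=2)]))
E
```

```text
t 13.38 pos [0.4667 0.315  0.1721] ydir 99.56 zdir [-0.002 -0.001 -1.   ] F [ 1.  -1.4 -0.9] w 8.8 g 51.043771505355835
```

View pics/mix5.png

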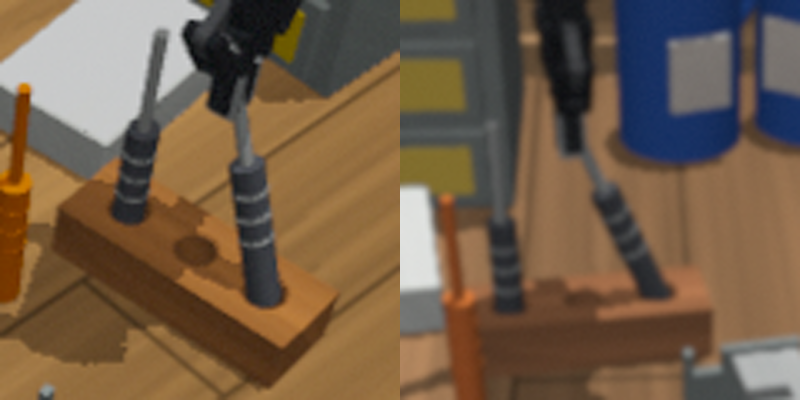

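>>> servo_tool --targets '[{"hand": 1,"x": 0,"y": 0,"z": -0.02,"roll": 0},{"hand": 1,"x": 0,"y": 0,"z": -0.05,"roll": 0},{"hand": 1,"x": 0,"y": 0,"z": -0.09,"roll": 0},{"hand": 1,"x": 0,"y": 0,"z": -0.13,"roll": 0},{"hand": 1,"x": 0,"y": 0,"z": -0.17,"roll": 0},{"hand": 1,"x": 0.01,"y": -0.02,"z": -0.21,"roll": 0},{"hand": 1,"x": 0.02,"y": -0.06,"z": -0.24,"roll": 0},{"hand": 1,"x": 0.03,"y": -0.11,"z": -0.26,"roll": 0},{"hand": 1,"x": 0.04,"y": -0.17,"z": -0.26,"roll": 0},{"hand": 1,"x": 0.05,"y": -0.23,"z": -0.26,"roll": 0}]'

```text
time: 14.32
tool_pos: [0.4622, 0.1978, 0.3043]
tcp_rot: [-0.263, 3.13, 0.003]
wrist_force: [1.6, 0.2, -1.4]
width: 0.102
grip_force: 50.6
```

>>> servo_tool --targets '[{"hand": 1,"x": 0.01,"y": -0.06,"z": 0,"roll": 0},{"hand": 1,"x": 0.02,"y": -0.12,"z": 0,"roll": 0},{"hand": 1,"x": 0.03,"y": -0.18,"z": 0,"roll": 0},{"hand": 1,"x": 0.04,"y": -0.24,"z": 0,"roll": 0},{"hand": 1,"x": 0.05,"y": -0.3,"z": 0,"roll": 0},{"hand": 1,"x": 0.06,"y": -0.36,"z": 0,"roll": 0},{"hand": 1,"x": 0.07,"y": -0.42,"z": 0,"roll": 0},{"hand": 1,"x": 0.08,"y": -0.48,"z": 0,"roll": 0},{"hand": 1,"x": 0.09,"y": -0.53,"z": 0,"roll": 0},{"hand": 1,"x": 0.1,"y": -0.57,"z": 0,"roll": 0}]'

```text
time: 15.15
tool_pos: [0.4599, -0.0928, 0.303]
tcp_rot: [0.259, -3.13, -0.002]
wrist_force: [0.7, 0.7, -3.1]
width: 0.103
grip_force: 50.6
```

>>> servo_tool --targets '[{"hand": 1,"x": 0,"y": -0.007,"z": 0,"roll": 0},{"hand": 1,"x": 0,"y": -0.007,"z": 0,"roll": 0},{"hand": 1,"x": 0,"y": -0.007,"z": 0,"roll": 0},{"hand": 1,"x": 0,"y": -0.007,"z": 0,"roll": 0}]'

```text
time: 15.48
tool_pos: [0.4609, -0.0938, 0.3029]
tcp_rot: [0.262, -3.13, -0.002]
wrist_force: [-0.1, -0.3, -2.5]
width: 0.1
grip_force: 50.6
```

```bash
python3 - <<'E'
from h import *
show(); snap('side','d6'); snap('scene','s6'); snap('wrist','w6')
a=cv2.imread('pics/s6.png')[150:330,230:410]
b=cv2.imread('pics/d6.png')[120:300,220:400]
w=cv2.imread('pics/w6.png')
cv2.imwrite('pics/mix6.png',np.vstack([np.hstack([cv2.resize(a,(400,300),interpolation=2),cv2.resize(b,(400,300),interpolation=2)]),cv2.resize(w[230:430,70:604],(800,300),interpolation=2)]))
E
```

```text
t 15.48 pos [ 0.4609 -0.0938  0.3029] ydir 99.58 zdir [-0.001  0.001 -1.   ] F [-0.1 -0.3 -2.5] w 8.5 g 50.5778306722641
```

View pics/mix6.png

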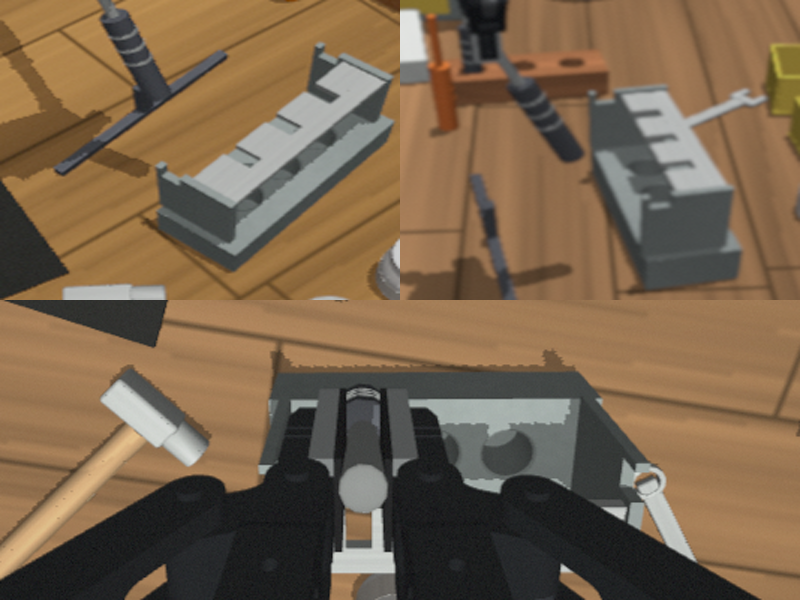

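```bash
cat > tri.py <<'E'
from m0 import *
def tri(a,b):
    A=[];B=[]
    for (K,Mr,e),uv in ((S,a),(D,b)):
        d=Mr@np.linalg.solve(K,[*uv,1.]);d/=np.linalg.norm(d);Q=np.eye(3)-np.outer(d,d);A.append(Q);B.append(Q@e)
    return np.linalg.lstsq(np.vstack(A),np.hstack(B),rcond=None)[0]
RK=np.array([.6081,-.0136,.1737])
def rk(p):
    c,s_=np.cos(RK[2]),np.sin(RK[2]);d=np.array(p)-[RK[0],RK[1],0];return np.array([c*d[0]+s_*d[1],-s_*d[0]+c*d[1],d[2]])
E
python3 - <<'E'
from tri import *
f=tri((298.4,210),(296.5,213));t=tri((282.7,158.4),(272.7,174))
print(f,t,np.linalg.norm(f-t)); st=show()
g=st['tool_pos']+[0,0,.019]
print('rack frame foot',rk(f),'btop',rk(t),'grip',rk(g),np.linalg.norm(f-g))
d=rk(g)-rk(f);print('lean',np.degrees(np.arctan2(-d[0],d[2])),'side',np.degrees(np.arctan2(d[1],d[2])))
d=rk(t)-rk(f);print('lean barrel',np.degrees(np.arctan2(-d[0],d[2])),'side',np.degrees(np.arctan2(d[1],d[2])))
W2=wcam('w2');W6=wcam('w6')
for n,uv,z in [('b1',(331,326),.05),('b2',(393,326),.05),('slot0',(255.5,390),.138),('slot2',(421.5,390),.138)]: print(n,rk(ray(W2,uv,z)))
E
```

```text
[ 0.52491394 -0.09263671  0.16988614] [ 0.48097872 -0.08594838  0.25913148] 0.09969839303947664
t 15.63 pos [ 0.461  -0.0939  0.3029] ydir 99.63 zdir [-0.     0.001 -1.   ] F [-0.6  0.3 -2.4] w 8.6 g 50.57823836803436
rack frame foot [-0.09559402 -0.06347051  0.16988614] btop [-0.13771218 -0.04928959  0.25913148] grip [-0.15874438 -0.05364967  0.32191776] 0.1649182531628848
lean 22.556846316066267 side 3.6960184229290673
lean barrel 25.264347339097586 side 9.028706989719131
b1 [-0.00180806  0.00013462  0.05      ]
b2 [-0.00153236  0.05418906  0.05      ]
slot0 [-0.00452167 -0.05381014  0.138     ]
slot2 [-0.00393992  0.05579827  0.138     ]
```

>>> servo_tool --targets '[{"hand": 1,"x": -0.03,"y": 0,"z": 0.05,"roll": 0},{"hand": 1,"x": -0.06,"y": 0,"z": 0.1,"roll": 0},{"hand": 1,"x": -0.09,"y": 0,"z": 0.15,"roll": 0},{"hand": 1,"x": -0.112,"y": 0,"z": 0.19,"roll": 0},{"hand": 1,"x": -0.112,"y": 0,"z": 0.21,"roll": 0},{"hand": 1,"x": -0.13,"y": 0,"z": 0.215,"roll": 0},{"hand": 1,"x": -0.15,"y": 0,"z": 0.22,"roll": 0},{"hand": 1,"x": -0.17,"y": 0,"z": 0.222,"roll": 0},{"hand": 1,"x": -0.18,"y": 0,"z": 0.222,"roll": 0},{"hand": 1,"x": -0.18,"y": 0,"z": 0.222,"roll": 0}]'

```text
time: 16.47
tool_pos: [0.5521, -0.08, 0.1936]
tcp_rot: [-0.262, 3.127, -0.001]
wrist_force: [-0.1, -0.1, -2.3]
width: 0.102
grip_force: 50.5
```

```bash
python3 - <<'E'
from tri import *
st=show(); print(rk(st['tool_pos']+[0,0,.019])); snap('side','d7'); snap('scene','s7'); snap('wrist','w7')
E
```

```text
t 16.47 pos [ 0.5521 -0.08    0.1936] ydir 99.56 zdir [ 0.003 -0.    -1.   ] F [-0.1 -0.1 -2.3] w 8.7 g 50.510303378105164
[-0.06665179 -0.05573161  0.21262286]
```

>>> servo_tool --targets '[{"hand": 1,"x": -0.005,"y": 0.002,"z": 0.012,"roll": 0},{"hand": 1,"x": -0.009,"y": 0.002,"z": 0.024,"roll": 0},{"hand": 1,"x": -0.013,"y": 0.002,"z": 0.035,"roll": 0},{"hand": 1,"x": -0.016,"y": 0.002,"z": 0.044,"roll": 0},{"hand": 1,"x": -0.016,"y": 0.002,"z": 0.044,"roll": 0}]'

```text
time: 17.03
tool_pos: [0.5567, -0.0775, 0.1681]
tcp_rot: [0.261, -3.128, -0.001]
wrist_force: [0.8, 0.3, -2.6]
width: 0.098
grip_force: 50.5
```

>>> servo_tool --targets '[{"hand": 1,"x": -0.003,"y": 0,"z": 0.01,"roll": 0},{"hand": 1,"x": -0.006,"y": 0,"z": 0.019,"roll": 0},{"hand": 1,"x": -0.008,"y": 0,"z": 0.026,"roll": 0},{"hand": 1,"x": -0.008,"y": 0,"z": 0.026,"roll": 0}]'

```text
time: 17.37
tool_pos: [0.5611, -0.0769, 0.1558]
tcp_rot: [0.261, -3.13, -0.001]
wrist_force: [0.1, -0.6, -2.0]
width: 0.094
grip_force: 50.5
```

```bash
python3 - <<'E'
from tri import *
st=show(); print(rk(st['tool_pos']+[0,0,.019])); snap('side','d8'); snap('scene','s8'); snap('wrist','w8')
E
```

```text
t 17.37 pos [ 0.5611 -0.0769  0.1558] ydir 99.54 zdir [-0.001  0.    -1.   ] F [ 0.1 -0.6 -2. ] w 8.0 g 50.53639054298401
[-0.05719454 -0.05427377  0.17483657]
```

>>> servo_tool --targets '[{"hand": 1,"x": -0.012,"y": 0,"z": -0.003,"roll": 0},{"hand": 1,"x": -0.024,"y": 0,"z": -0.005,"roll": 0},{"hand": 1,"x": -0.037,"y": 0,"z": -0.007,"roll": 0},{"hand": 1,"x": -0.049,"y": 0,"z": -0.008,"roll": 0},{"hand": 1,"x": -0.061,"y": 0,"z": -0.009,"roll": 0},{"hand": 1,"x": -0.073,"y": 0,"z": -0.009,"roll": 0}]'

```text
time: 18.02
tool_pos: [0.5981, -0.071, 0.1616]
tcp_rot: [0.261, -3.131, 0.0]
wrist_force: [-3.2, -0.9, -1.2]
width: 0.099
grip_force: 49.5
```

>>> servo_tool --targets '[{"hand": 1,"x": -0.014,"y": 0,"z": 0,"roll": 0},{"hand": 1,"x": -0.028,"y": 0,"z": 0,"roll": 0},{"hand": 1,"x": -0.04,"y": 0,"z": 0,"roll": 0},{"hand": 1,"x": -0.044,"y": 0,"z": 0,"roll": 0}]'

```text
time: 18.35
tool_pos: [0.6203, -0.0671, 0.1613]
tcp_rot: [-0.261, 3.13, 0.0]
wrist_force: [-3.2, -1.5, -0.6]
width: 0.102
grip_force: 49.1
```

```bash
python3 - <<'E'
from tri import *
st=show(); print(rk(st['tool_pos']+[0,0,.019])); snap('side','d9'); snap('scene','s9'); snap('wrist','w9')
E
```

```text
t 18.35 pos [ 0.6203 -0.0671  0.1613] ydir 99.55 zdir [ 0.001  0.    -1.   ] F [-3.2 -1.5 -0.6] w 8.7 g 49.12062585353851
[ 0.00279071 -0.05480335  0.18028696]
```

>>> servo_tool --targets '[{"hand": 1,"x": 0,"y": 0,"z": 0.006,"roll": 0},{"hand": 1,"x": 0,"y": 0,"z": 0.012,"roll": 0},{"hand": 1,"x": 0,"y": 0,"z": 0.016,"roll": 0},{"hand": 1,"x": 0,"y": 0,"z": 0.016,"roll": 0}]'

```text
time: 18.83
tool_pos: [0.619, -0.0673, 0.153]
tcp_rot: [-0.261, 3.131, 0.0]
wrist_force: [-1.6, 0.0, -2.3]
width: 0.099
grip_force: 49.2
```

```bash
python3 - <<'E'
from tri import *
st=show(); print(rk(st['tool_pos']+[0,0,.019]))
E
```

```text
t 18.83 pos [ 0.619  -0.0673  0.153 ] ydir 99.53 zdir [ 0.  0. -1.] F [-1.6  0.  -2.3] w 8.4 g 49.23828184604645
[ 0.00147674 -0.05481487  0.17204444]
```

>>> servo_tool --targets '[{"hand": 1,"x": 0,"y": 0,"z": 0.003,"roll": 0},{"hand": 1,"x": 0,"y": 0,"z": 0.004,"roll": 0},{"hand": 0.7,"x": 0,"y": 0,"z": 0.004,"roll": 0},{"hand": 0.5,"x": 0,"y": 0,"z": 0.004,"roll": 0},{"hand": 0.3,"x": 0,"y": 0,"z": 0.004,"roll": 0},{"hand": 0.3,"x": 0,"y": 0,"z": 0.004,"roll": 0},{"hand": 0.3,"x": 0,"y": 0,"z": 0.004,"roll": 0},{"hand": 0.3,"x": 0,"y": 0,"z": -0.05,"roll": 0},{"hand": 0.3,"x": 0,"y": 0,"z": -0.12,"roll": 0},{"hand": 0.3,"x": 0,"y": 0,"z": -0.2,"roll": 0}]'

```text
time: 19.67
tool_pos: [0.6173, -0.067, 0.2516]
tcp_rot: [0.261, -3.125, -0.002]
wrist_force: [0.4, 0.1, -0.6]
width: 0.349
grip_force: 0.0
```

>>> servo_tool --targets '[{"hand": 0.3,"x": 0.03,"y": 0.07,"z": -0.014,"roll": 0},{"hand": 0.3,"x": 0.06,"y": 0.14,"z": -0.014,"roll": 0},{"hand": 0,"x": 0.09,"y": 0.21,"z": -0.014,"roll": 0},{"hand": -1,"x": 0.12,"y": 0.28,"z": -0.014,"roll": 0},{"hand": -1,"x": 0.15,"y": 0.35,"z": -0.014,"roll": 0},{"hand": -1,"x": 0.18,"y": 0.42,"z": -0.014,"roll": 0},{"hand": -1,"x": 0.2,"y": 0.49,"z": -0.014,"roll": 0},{"hand": -1,"x": 0.22,"y": 0.56,"z": -0.014,"roll": 0},{"hand": -1,"x": 0.25,"y": 0.63,"z": -0.014,"roll": 0},{"hand": -1,"x": 0.28,"y": 0.7,"z": -0.014,"roll": 0}]'

```text
time: 20.5
tool_pos: [0.422, 0.256, 0.2606]
tcp_rot: [-0.261, 3.13, 0.001]
wrist_force: [0.2, 0.5, 0.7]
width: 1.0
grip_force: 0.0
```

```bash
python3 - <<'E'
from tri import *
st=show(); print(to([.4105,.3098,.26]),to([.4105,.3098,.1583]))
E
```

```text
t 20.5 pos [0.422  0.256  0.2606] ydir 99.52 zdir [ 0.001  0.001 -1.   ] F [0.2 0.5 0.7] w 85.0 g 0.0
[0.005  0.1099 0.0013] [0.0051 0.1098 0.2047]
```

>>> servo_tool --targets '[{"hand": -1,"x": 0.005,"y": 0.06,"z": 0,"roll": 0},{"hand": -1,"x": 0.005,"y": 0.11,"z": 0,"roll": 0},{"hand": -1,"x": 0.005,"y": 0.11,"z": 0.06,"roll": 0},{"hand": -1,"x": 0.005,"y": 0.11,"z": 0.12,"roll": 0},{"hand": -1,"x": 0.005,"y": 0.11,"z": 0.18,"roll": 0},{"hand": -1,"x": 0.005,"y": 0.11,"z": 0.205,"roll": 0},{"hand": 0,"x": 0.005,"y": 0.11,"z": 0.205,"roll": 0},{"hand": 1,"x": 0.005,"y": 0.11,"z": 0.205,"roll": 0},{"hand": 1,"x": 0.005,"y": 0.11,"z": 0.205,"roll": 0},{"hand": 1,"x": 0.005,"y": 0.11,"z": 0.205,"roll": 0}]'

```text
time: 21.33
tool_pos: [0.4131, 0.3093, 0.1603]
tcp_rot: [-0.26, 3.127, 0.003]
wrist_force: [-1.0, 0.3, -1.1]
width: 0.454
grip_force: 0.0
```

>>> servo_tool --targets '[{"hand": 1,"x": 0,"y": 0,"z": 0,"roll": 0},{"hand": 1,"x": 0,"y": 0,"z": 0,"roll": 0},{"hand": 1,"x": 0,"y": 0,"z": 0,"roll": 0},{"hand": 1,"x": 0,"y": 0,"z": 0,"roll": 0},{"hand": 1,"x": 0,"y": 0,"z": 0,"roll": 0},{"hand": 1,"x": 0,"y": 0,"z": 0,"roll": 0}]'

```text
time: 21.83
tool_pos: [0.4125, 0.3086, 0.1595]
tcp_rot: [-0.261, 3.128, 0.001]
wrist_force: [-0.6, -1.7, 5.5]
width: 0.101
grip_force: 48.8
```

```bash
python3 - <<'E'
from tri import *
st=show(); W3=wcam('w3'); print('box corner',ray(W3,(378,82),.05),ray(W3,(590,80),.05)); snap('side','d10')
E
```

```text
t 21.83 pos [0.4125 0.3086 0.1595] ydir 99.55 zdir [ 0.002  0.001 -1.   ] F [-0.6 -1.7  5.5] w 8.5 g 48.80437195301056
box corner [0.35532404 0.33963644 0.05      ] [0.32484517 0.51107532 0.05      ]
```

>>> servo_tool --targets '[{"hand": 1,"x": 0,"y": 0,"z": -0.02,"roll": 0},{"hand": 1,"x": 0,"y": 0,"z": -0.04,"roll": 0},{"hand": 1,"x": 0,"y": 0,"z": -0.054,"roll": 0},{"hand": 1,"x": 0,"y": 0,"z": -0.054,"roll": 0}]'

```text
time: 22.22
tool_pos: [0.4125, 0.3093, 0.1872]
tcp_rot: [-0.261, 3.128, 0.003]
wrist_force: [0.3, 1.0, -2.5]
width: 0.103
grip_force: 48.8
```

>>> servo_tool --targets '[{"hand": 1,"x": 0.018,"y": 0,"z": 0.001,"roll": 0},{"hand": 1,"x": 0.036,"y": 0,"z": 0.001,"roll": 0},{"hand": 1,"x": 0.054,"y": 0,"z": 0.004,"roll": 0},{"hand": 1,"x": 0.072,"y": 0,"z": 0.007,"roll": 0},{"hand": 1,"x": 0.09,"y": 0,"z": 0.011,"roll": 0},{"hand": 1,"x": 0.108,"y": 0,"z": 0.016,"roll": 0},{"hand": 1,"x": 0.119,"y": 0,"z": 0.02,"roll": 0},{"hand": 1,"x": 0.119,"y": 0,"z": 0.02,"roll": 0},{"hand": 1,"x": 0.119,"y": 0,"z": 0.02,"roll": 0}]'

```text
time: 22.97
tool_pos: [0.3517, 0.2982, 0.1743]
tcp_rot: [0.262, -3.129, 0.001]
wrist_force: [2.2, 0.2, -2.5]
width: 0.103
grip_force: 50.6
```

>>> servo_tool --targets '[{"hand": 1,"x": 0,"y": 0,"z": -0.02,"roll": 0},{"hand": 1,"x": 0,"y": 0,"z": -0.05,"roll": 0},{"hand": 1,"x": 0,"y": 0,"z": -0.09,"roll": 0},{"hand": 1,"x": 0,"y": 0,"z": -0.13,"roll": 0},{"hand": 1,"x": 0,"y": 0,"z": -0.17,"roll": 0},{"hand": 1,"x": 0,"y": 0,"z": -0.21,"roll": 0},{"hand": 1,"x": 0,"y": 0,"z": -0.24,"roll": 0},{"hand": 1,"x": 0,"y": 0,"z": -0.26,"roll": 0},{"hand": 1,"x": 0,"y": 0,"z": -0.26,"roll": 0}]'

```text
time: 23.72
tool_pos: [0.3533, 0.2992, 0.3074]
tcp_rot: [-0.261, 3.129, 0.003]
wrist_force: [-0.1, -0.1, -2.0]
width: 0.098
grip_force: 50.5
```

```bash
python3 - <<'E'
from tri import *
st=show()
c,s_=np.cos(RK[2]),np.sin(RK[2])
x,y=-.159,.0555
print(to([RK[0]+c*x-s_*y,RK[1]+s_*x+c*y,.303]))
E
```

```text
t 23.72 pos [0.3533 0.2992 0.3074] ydir 99.53 zdir [ 0.002  0.002 -1.   ] F [-0.1 -0.1 -2. ] w 8.4 g 50.489181876182556
[-0.0802 -0.5926  0.0079]
```

>>> servo_tool --targets '[{"hand": 1,"x": -0.03,"y": 0,"z": -0.03,"roll": 0},{"hand": 1,"x": -0.07,"y": 0,"z": -0.06,"roll": 0},{"hand": 1,"x": -0.1,"y": -0.04,"z": -0.08,"roll": 0},{"hand": 1,"x": -0.12,"y": -0.09,"z": -0.08,"roll": 0},{"hand": 1,"x": -0.12,"y": -0.15,"z": -0.08,"roll": 0},{"hand": 1,"x": -0.11,"y": -0.21,"z": -0.08,"roll": 0},{"hand": 1,"x": -0.1,"y": -0.27,"z": -0.08,"roll": 0},{"hand": 1,"x": -0.09,"y": -0.33,"z": -0.08,"roll": 0},{"hand": 1,"x": -0.08,"y": -0.39,"z": -0.06,"roll": 0},{"hand": 1,"x": -0.08,"y": -0.45,"z": -0.04,"roll": 0}]'

```text
time: 24.55
tool_pos: [0.4282, 0.082, 0.3238]
tcp_rot: [0.261, -3.128, -0.001]
wrist_force: [0.5, 0.0, -3.0]
width: 0.1
grip_force: 50.3
```

>>> servo_tool --targets '[{"hand": 1,"x": 0,"y": -0.05,"z": 0.02,"roll": 0},{"hand": 1,"x": 0,"y": -0.1,"z": 0.04,"roll": 0},{"hand": 1,"x": 0,"y": -0.13,"z": 0.048,"roll": 0},{"hand": 1,"x": 0,"y": -0.142,"z": 0.048,"roll": 0},{"hand": 1,"x": 0,"y": -0.142,"z": 0.048,"roll": 0},{"hand": 1,"x": 0,"y": -0.142,"z": 0.048,"roll": 0}]'

```text
time: 25.05
tool_pos: [0.441, 0.0137, 0.3005]
tcp_rot: [0.26, -3.129, -0.002]
wrist_force: [-0.2, 0.4, -2.6]
width: 0.101
grip_force: 50.3
```

```bash
python3 - <<'E'
from tri import *
st=show(); g=rk(st['tool_pos']+[0,0,.019]);print(g)
snap('side','d11'); snap('scene','s11'); snap('wrist','w11')
a=cv2.imread('pics/s11.png')[110:310,270:430]
b=cv2.imread('pics/d11.png')[100:300,230:390]
cv2.imwrite('pics/mix11.png',np.hstack([cv2.resize(a,(400,500),interpolation=2),cv2.resize(b,(400,500),interpolation=2)]))
for L in(15,18,20,22,25):
    t=np.radians(L);f=g+.1685*np.array([np.sin(t),0,-np.cos(t)])
    c,s_=np.cos(RK[2]),np.sin(RK[2]);w=[RK[0]+c*f[0]-s_*f[1],RK[1]+s_*f[0]+c*f[1],f[2]]
    print(L,proj(S,w).round(1),proj(D,w).round(1))
E
```

```text
t 25.05 pos [0.441  0.0137 0.3005] ydir 99.49 zdir [-0.001  0.001 -1.   ] F [-0.2  0.4 -2.6] w 8.6 g 50.31202554702759
[-0.1599114   0.05576794  0.31949885]
15 [330.7 168.1] [277.  186.4]
18 [334.  169.4] [281.  184.9]
20 [336.2 170.2] [283.6 183.8]
22 [338.4 170.9] [286.1 182.6]
25 [341.7 171.8] [289.9 180.7]
```

```bash
python3 - <<'E'
from h import *
for n,(r0,r1,c0,c1) in {'d11':(130,200,240,320),'s11':(120,185,290,370)}.items():
    im=cv2.imread(f'pics/{n}.png').astype(int); m=(im.max(2)<110)&(im.max(2)-im.min(2)<25)
    m[:r0]=0;m[r1:]=0;m[:,:c0]=0;m[:,c1:]=0
    for r in range(r0,r1,3):
        c=np.flatnonzero(m[r]); print(n,r,(c.min(),c.max(),len(c)) if len(c) else None)
E
```

```text
d11 130 (np.int64(240), np.int64(258), 19)
d11 133 (np.int64(256), np.int64(260), 5)
d11 136 (np.int64(258), np.int64(261), 4)
d11 139 (np.int64(259), np.int64(266), 8)
d11 142 (np.int64(258), np.int64(268), 11)
d11 145 (np.int64(258), np.int64(269), 12)
d11 148 (np.int64(260), np.int64(271), 12)
d11 151 (np.int64(261), np.int64(272), 12)
d11 154 (np.int64(263), np.int64(274), 12)
d11 157 (np.int64(265), np.int64(276), 12)
d11 160 (np.int64(266), np.int64(277), 12)
d11 163 (np.int64(268), np.int64(278), 11)
d11 166 (np.int64(269), np.int64(280), 12)
d11 169 (np.int64(269), np.int64(282), 14)
d11 172 (np.int64(271), np.int64(283), 13)
d11 175 (np.int64(273), np.int64(318), 14)
d11 178 (np.int64(274), np.int64(319), 19)
d11 181 (np.int64(276), np.int64(319), 19)
d11 184 (np.int64(278), np.int64(319), 25)
d11 187 (np.int64(280), np.int64(319), 19)
d11 190 (np.int64(306), np.int64(319), 14)
d11 193 (np.int64(306), np.int64(319), 14)
d11 196 (np.int64(306), np.int64(319), 14)
d11 199 (np.int64(306), np.int64(319), 14)
s11 120 (np.int64(317), np.int64(319), 3)
s11 123 (np.int64(317), np.int64(327), 8)
s11 126 (np.int64(316), np.int64(327), 12)
s11 129 (np.int64(317), np.int64(328), 12)
s11 132 (np.int64(318), np.int64(329), 12)
s11 135 (np.int64(318), np.int64(330), 11)
s11 138 (np.int64(319), np.int64(331), 13)
s11 141 (np.int64(321), np.int64(331), 11)
s11 144 (np.int64(321), np.int64(332), 11)
s11 147 (np.int64(322), np.int64(333), 12)
s11 150 (np.int64(323), np.int64(334), 11)
s11 153 (np.int64(324), np.int64(335), 12)
s11 156 (np.int64(325), np.int64(336), 12)
s11 159 (np.int64(326), np.int64(337), 12)
s11 162 (np.int64(327), np.int64(338), 12)
s11 165 (np.int64(328), np.int64(339), 12)
s11 168 (np.int64(329), np.int64(339), 11)
s11 171 (np.int64(330), np.int64(340), 11)
s11 174 (np.int64(333), np.int64(336), 4)
s11 177 None
s11 180 (np.int64(329), np.int64(329), 1)
s11 183 (np.int64(325), np.int64(331), 7)
```

>>> servo_tool --targets '[{"hand": 1,"x": -0.03,"y": 0,"z": 0.05,"roll": 0},{"hand": 1,"x": -0.06,"y": 0,"z": 0.1,"roll": 0},{"hand": 1,"x": -0.09,"y": 0,"z": 0.145,"roll": 0},{"hand": 1,"x": -0.12,"y": 0,"z": 0.18,"roll": 0},{"hand": 1,"x": -0.125,"y": 0,"z": 0.198,"roll": 0},{"hand": 1,"x": -0.14,"y": 0,"z": 0.203,"roll": 0},{"hand": 1,"x": -0.16,"y": 0,"z": 0.208,"roll": 0},{"hand": 1,"x": -0.18,"y": 0,"z": 0.21,"roll": 0},{"hand": 1,"x": -0.194,"y": 0,"z": 0.21,"roll": 0},{"hand": 1,"x": -0.194,"y": 0,"z": 0.21,"roll": 0}]'

```text
time: 26.03
tool_pos: [0.5394, 0.0297, 0.1975]
tcp_rot: [-0.261, 3.127, -0.0]
wrist_force: [0.0, -0.1, -2.3]
width: 0.1
grip_force: 50.2
```

```bash
python3 - <<'E'
from tri import *
st=show(); print(rk(st['tool_pos']+[0,0,.019]))
E
```

```text
t 26.03 pos [0.5394 0.0297 0.1975] ydir 99.55 zdir [ 0.004  0.    -1.   ] F [ 0.  -0.1 -2.3] w 8.5 g 50.219374895095825
[-0.06014646  0.05447063  0.21648217]
```

>>> servo_tool --targets '[{"hand": 1,"x": -0.003,"y": 0,"z": 0.012,"roll": 0},{"hand": 1,"x": -0.006,"y": 0,"z": 0.024,"roll": 0},{"hand": 1,"x": -0.009,"y": 0,"z": 0.035,"roll": 0},{"hand": 1,"x": -0.011,"y": 0,"z": 0.044,"roll": 0},{"hand": 1,"x": -0.011,"y": 0,"z": 0.044,"roll": 0}]'

```text
time: 26.45
tool_pos: [0.542, 0.0303, 0.1725]
tcp_rot: [0.261, -3.13, -0.0]
wrist_force: [1.5, 1.1, -2.2]
width: 0.1
grip_force: 50.3
```

>>> servo_tool --targets '[{"hand": 1,"x": -0.003,"y": 0,"z": 0.01,"roll": 0},{"hand": 1,"x": -0.006,"y": 0,"z": 0.02,"roll": 0},{"hand": 1,"x": -0.008,"y": 0,"z": 0.03,"roll": 0},{"hand": 1,"x": -0.008,"y": 0,"z": 0.032,"roll": 0},{"hand": 1,"x": -0.008,"y": 0,"z": 0.032,"roll": 0}]'

```text
time: 26.87
tool_pos: [0.5468, 0.031, 0.1576]
tcp_rot: [-0.261, 3.13, 0.0]
wrist_force: [2.3, 0.5, -2.8]
width: 0.101
grip_force: 50.4
```

```bash
python3 - <<'E'
from tri import *
st=show(); print(rk(st['tool_pos']+[0,0,.019]))
E
```

```text
t 26.87 pos [0.5468 0.031  0.1576] ydir 99.54 zdir [ 0.001  0.    -1.   ] F [ 2.3  0.5 -2.8] w 8.6 g 50.3751003742218
[-0.0527049   0.05452445  0.17663447]
```

>>> servo_tool --targets '[{"hand": 1,"x": -0.012,"y": 0,"z": -0.003,"roll": 0},{"hand": 1,"x": -0.025,"y": 0,"z": -0.006,"roll": 0},{"hand": 1,"x": -0.037,"y": 0,"z": -0.008,"roll": 0},{"hand": 1,"x": -0.05,"y": 0,"z": -0.009,"roll": 0},{"hand": 1,"x": -0.062,"y": 0,"z": -0.01,"roll": 0},{"hand": 1,"x": -0.074,"y": 0,"z": -0.01,"roll": 0}]'

```text
time: 27.37
tool_pos: [0.5832, 0.0371, 0.163]
tcp_rot: [0.261, -3.13, 0.0]
wrist_force: [-3.2, -0.6, 0.2]
width: 0.101
grip_force: 49.3
```

>>> servo_tool --targets '[{"hand": 1,"x": -0.012,"y": 0,"z": 0,"roll": 0},{"hand": 1,"x": -0.024,"y": 0,"z": 0,"roll": 0},{"hand": 1,"x": -0.034,"y": 0,"z": 0.004,"roll": 0},{"hand": 1,"x": -0.034,"y": 0,"z": 0.01,"roll": 0},{"hand": 1,"x": -0.034,"y": 0,"z": 0.016,"roll": 0},{"hand": 1,"x": -0.034,"y": 0,"z": 0.018,"roll": 0},{"hand": 1,"x": -0.034,"y": 0,"z": 0.018,"roll": 0}]'

```text
time: 27.95
tool_pos: [0.6004, 0.04, 0.1546]
tcp_rot: [-0.261, 3.129, 0.0]
wrist_force: [-1.6, -0.5, 2.3]
width: 0.104
grip_force: 49.6
```

```bash
python3 - <<'E'
from tri import *
st=show(); print(rk(st['tool_pos']+[0,0,.019]))
E
```

```text
t 27.95 pos [0.6004 0.04   0.1546] ydir 99.53 zdir [ 0.002  0.    -1.   ] F [-1.6 -0.5  2.3] w 8.8 g 49.567798376083374
[0.00164554 0.05410834 0.17358639]
```

>>> servo_tool --targets '[{"hand": 0.7,"x": 0,"y": 0,"z": 0,"roll": 0},{"hand": 0.5,"x": 0,"y": 0,"z": 0,"roll": 0},{"hand": 0.3,"x": 0,"y": 0,"z": 0,"roll": 0},{"hand": 0.3,"x": 0,"y": 0,"z": 0,"roll": 0},{"hand": 0.3,"x": 0,"y": 0,"z": 0,"roll": 0},{"hand": 0.3,"x": 0,"y": 0,"z": -0.05,"roll": 0},{"hand": 0.3,"x": 0,"y": 0,"z": -0.12,"roll": 0},{"hand": 0.3,"x": 0,"y": 0,"z": -0.2,"roll": 0},{"hand": 0.3,"x": 0,"y": 0,"z": -0.21,"roll": 0}]'

```text
time: 28.7
tool_pos: [0.6037, 0.04, 0.2675]
tcp_rot: [-0.26, 3.118, -0.001]
wrist_force: [1.3, 0.4, 0.9]
width: 0.353
grip_force: 0.0
```

>>> servo_tool --targets '[{"hand": 0.3,"x": 0.07,"y": -0.02,"z": 0,"roll": 0},{"hand": 0.2,"x": 0.14,"y": -0.04,"z": 0,"roll": 0},{"hand": 0,"x": 0.2,"y": -0.06,"z": 0,"roll": 0},{"hand": 0,"x": 0.26,"y": -0.08,"z": 0,"roll": 0},{"hand": 0,"x": 0.31,"y": -0.1,"z": 0,"roll": 0},{"hand": 0,"x": 0.342,"y": -0.112,"z": 0,"roll": 0},{"hand": 0,"x": 0.342,"y": -0.112,"z": 0,"roll": 0},{"hand": 0,"x": 0.342,"y": -0.112,"z": 0,"roll": 0}]'

```text
time: 29.37
tool_pos: [0.4402, -0.0439, 0.2593]
tcp_rot: [-0.259, 3.129, -0.0]
wrist_force: [-0.2, 0.1, 0.0]
width: 0.498
grip_force: 0.0
```

```bash
python3 - <<'E'
from tri import *
st=show(); print(to([.4405,-.0438,.05]))
snap('side','d12'); snap('scene','s12'); snap('wrist','w12')
a=cv2.imread('pics/s12.png')[130:310,270:430]
b=cv2.imread('pics/d12.png')[100:280,260:420]
w=cv2.imread('pics/w12.png')
m1=cv2.imread('pics/d12.png')[310:410,200:350]
cv2.imwrite('pics/mix12.png',np.vstack([np.hstack([cv2.resize(a,(266,300),interpolation=2),cv2.resize(b,(266,300),interpolation=2),cv2.resize(m1,(268,300))]),cv2.resize(w[260:420,100:527],(800,300),interpolation=2)]))
# tin
for n,c,u in (('scene',S,'s12'),):
    print(proj(c,[.469,-.297,.064]))
for n in('s','d'):
    x=cv2.absdiff(cv2.imread(f'pics/{n}2.png'),cv2.imread(f'pics/{n}12.png'))
    r=x[230:350,140:270] if n=='s' else x[310:410,200:340]
    print(n,(r.max(2)>40).sum())
E
```

```text
t 29.37 pos [ 0.4402 -0.0439  0.2593] ydir 99.46 zdir [ 0.002  0.    -1.   ] F [-0.2  0.1  0. ] w 42.3 g 0.0
[3.000e-04 3.000e-04 4.186e-01]
[199.91769698 277.10244317]
s 1803
d 1696
```

View pics/mix12.png

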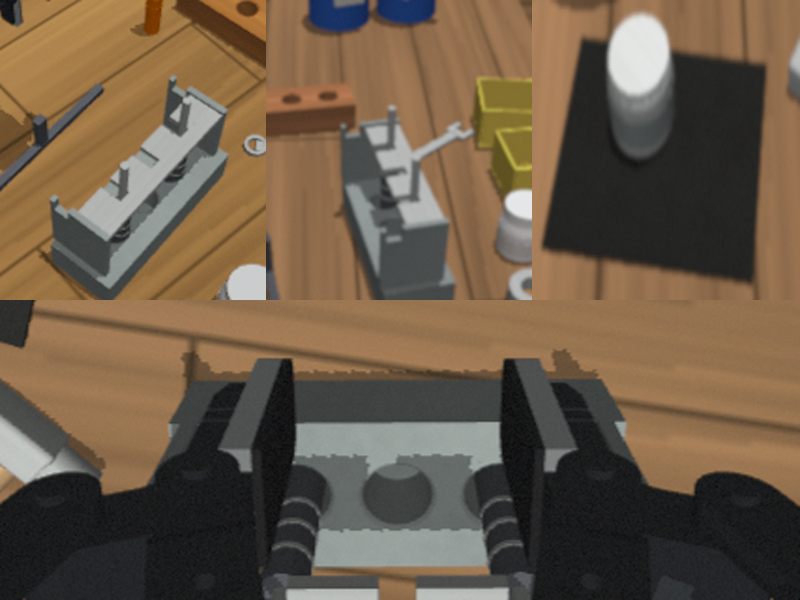

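```bash
python3 - <<'E'
from tri import *
q=lambda x,y:(200+(x-532)/1.787,310+y/3)
t=ray(D,q(639,55),.064); print('tin',t, 'ref d2', ray(D,(190+(599-400)/2.5,310+74/2.5),.064))
mc=np.array([ray(D,q(*p),.004)[:2] for p in[(585,40),(765,65),(753,280),(545,247)]]);print(mc)
# tin via scene diff
im=cv2.imread('pics/s12.png').astype(int); m=((im.min(2)>170)&(im.max(2)-im.min(2)<25)).astype(np.uint8)
n,l,st_,c=cv2.connectedComponentsWithStats(m[200:360,130:290])
for i in range(1,n):
    if st_[i,4]>150: print('comp',c[i]+[130,200],st_[i],ray(S,c[i]+[130,200],.064))
m_=np.array([[.36,-.354],[.388,-.211],[.578,-.242],[.549,-.386]])
def dist(p,poly):
    return [round(float(np.cross(poly[(k+1)%4]-poly[k],p-poly[k])/np.linalg.norm(poly[(k+1)%4]-poly[k])),4) for k in range(4)]
print(dist(t[:2],mc),dist(t[:2],m_))
E
```

```text
tin [ 0.45174475 -0.27355263  0.064     ] ref d2 [ 0.46897551 -0.29847365  0.064     ]
[[ 0.38782228 -0.2106082 ]
 [ 0.57827449 -0.24166475]
 [ 0.55569421 -0.38727828]
 [ 0.36266305 -0.35503645]]
comp [205.2        264.13675214] [ 61  52  29  25 585] [ 0.45150233 -0.27372866  0.064     ]
comp [273.81538462 326.82769231] [129 121  31  13 325] [ 0.64168939 -0.24852789  0.064     ]
[-0.0518, -0.1201, -0.095, -0.0738] [-0.0746, -0.0515, -0.1175, -0.0946]<stdin>:12: DeprecationWarning: Arrays of 2-dimensional vectors are deprecated. Use arrays of 3-dimensional vectors instead. (deprecated in NumPy 2.0)
```

>>> servo_tool --targets '[{"hand": 0,"x": 0,"y": 0,"z": 0.08,"roll": 0},{"hand": 0,"x": 0,"y": 0,"z": 0.16,"roll": 0},{"hand": 0,"x": 0,"y": 0,"z": 0.24,"roll": 0},{"hand": 0,"x": 0,"y": 0,"z": 0.32,"roll": 0},{"hand": 0,"x": 0,"y": 0,"z": 0.39,"roll": 0},{"hand": 0,"x": 0,"y": 0,"z": 0.44,"roll": 0},{"hand": 0,"x": 0,"y": 0,"z": 0.468,"roll": 0},{"hand": 0,"x": 0,"y": 0,"z": 0.468,"roll": 0}]' --grip_force 60

```text
time: 30.18
tool_pos: [0.4372, -0.0426, 0.0209]
tcp_rot: [0.262, -3.123, -0.003]
wrist_force: [0.3, 0.6, 0.5]
width: 0.501
grip_force: 0.0
```

>>> servo_tool --targets '[{"hand": 1,"x": 0,"y": 0,"z": 0,"roll": 0},{"hand": 1,"x": 0,"y": 0,"z": 0,"roll": 0},{"hand": 1,"x": 0,"y": 0,"z": 0,"roll": 0},{"hand": 1,"x": 0,"y": 0,"z": 0,"roll": 0},{"hand": 1,"x": 0,"y": 0,"z": 0,"roll": 0},{"hand": 1,"x": 0,"y": 0,"z": 0,"roll": 0},{"hand": 1,"x": 0,"y": 0,"z": 0,"roll": 0}]'

```text
time: 30.77
tool_pos: [0.4417, -0.0438, 0.0262]
tcp_rot: [-0.261, 3.128, -0.001]
wrist_force: [0.4, 0.7, 4.8]
width: 0.176
grip_force: 59.4
```

```bash
python3 - <<'E'
from tri import *
st=show(); print(rk(st['tool_pos'])); 
W2=wcam('w2')
print('tab base est', rk(ray(W2,(336,409),.188)))
c,s_=np.cos(RK[2]),np.sin(RK[2])
x,y=-.032,.0005
print(to([RK[0]+c*x-s_*y,RK[1]+s_*x+c*y,.15]))
E
```

```text
t 30.77 pos [ 0.4417 -0.0438  0.0262] ydir 99.53 zdir [ 0.003 -0.    -1.   ] F [0.4 0.7 4.8] w 14.9 g 59.42795276641846
[-0.1691071  -0.00095492  0.02620471]
tab base est [-0.03139403 -0.00393352  0.188     ]
[-0.2749  0.0048 -0.2468]
```

>>> servo_tool --targets '[{"hand": 1,"x": 0,"y": 0,"z": -0.04,"roll": 0},{"hand": 1,"x": 0,"y": 0,"z": -0.1,"roll": 0},{"hand": 1,"x": 0,"y": 0.004,"z": -0.17,"roll": 0},{"hand": 1,"x": 0,"y": 0.004,"z": -0.24,"roll": 0},{"hand": 1,"x": 0,"y": 0.004,"z": -0.3,"roll": 0},{"hand": 1,"x": -0.03,"y": 0.004,"z": -0.33,"roll": 0},{"hand": 1,"x": -0.08,"y": 0.004,"z": -0.33,"roll": 0},{"hand": 1,"x": -0.13,"y": 0.004,"z": -0.33,"roll": 0},{"hand": 1,"x": -0.18,"y": 0.004,"z": -0.33,"roll": 0},{"hand": 1,"x": -0.23,"y": 0.004,"z": -0.33,"roll": 0}]'

```text
time: 31.6
tool_pos: [0.553, -0.0225, 0.1889]
tcp_rot: [0.261, -3.128, -0.0]
wrist_force: [-0.3, -0.5, -4.4]
width: 0.179
grip_force: 59.4
```

>>> servo_tool --targets '[{"hand": 1,"x": -0.03,"y": 0,"z": 0,"roll": 0},{"hand": 1,"x": -0.043,"y": 0,"z": 0,"roll": 0},{"hand": 1,"x": -0.043,"y": 0,"z": 0,"roll": 0},{"hand": 1,"x": -0.043,"y": 0,"z": 0,"roll": 0}]'

```text
time: 31.93
tool_pos: [0.573, -0.0191, 0.1888]
tcp_rot: [0.261, -3.127, -0.0]
wrist_force: [-0.6, -0.4, -3.5]
width: 0.179
grip_force: 59.3
```

```bash
python3 - <<'E'
from tri import *
st=show(); print(rk(st['tool_pos'])); snap('side','d13'); snap('scene','s13')
c,s_=np.cos(RK[2]),np.sin(RK[2])
x,y=-.031,.0005
print(to([RK[0]+c*x-s_*y,RK[1]+s_*x+c*y,.152]))
# bar ends in scene: predicted pixel of bar end-bottoms
z=st['tool_pos'][2]-.026
for yy in(-.125,.125):
  p=np.array([st['tool_pos'][0]-np.sin(.1663)*yy,st['tool_pos'][1]+np.cos(.1663)*yy,z+.012]); print(yy,proj(S,p),proj(D,p))
E
```

```text
t 31.93 pos [ 0.573  -0.0191  0.1888] ydir 99.55 zdir [-0.003 -0.    -1.   ] F [-0.6 -0.4 -3.5] w 15.2 g 59.347599148750305
[-0.03553747  0.00060562  0.18877608]
[-0.0096 -0.      0.0744]
-0.125 [300.29892954 246.29308716] [336.76258778 228.20150272]
0.125 [386.13448904 161.57676256] [308.08222912 157.2097153 ]
```

>>> servo_tool --targets '[{"hand": 1,"x": -0.008,"y": 0,"z": 0,"roll": 0},{"hand": 1,"x": -0.008,"y": 0,"z": 0,"roll": 0},{"hand": 1,"x": -0.008,"y": 0,"z": 0.02,"roll": 0},{"hand": 1,"x": -0.008,"y": 0,"z": 0.04,"roll": 0},{"hand": 1,"x": -0.008,"y": 0,"z": 0.055,"roll": 0},{"hand": 1,"x": -0.008,"y": 0,"z": 0.064,"roll": 0},{"hand": 1,"x": -0.008,"y": 0,"z": 0.064,"roll": 0},{"hand": 1,"x": -0.008,"y": 0,"z": 0.064,"roll": 0}]'

```text
time: 32.7
tool_pos: [0.5778, -0.0184, 0.157]
tcp_rot: [0.261, -3.129, -0.0]
wrist_force: [0.1, -0.6, -4.1]
width: 0.178
grip_force: 59.3
```

```bash
python3 - <<'E'
from tri import *
st=show(); print(rk(st['tool_pos']))
E
```

```text
t 32.7 pos [ 0.5778 -0.0184  0.157 ] ydir 99.54 zdir [-0.002  0.    -1.   ] F [ 0.1 -0.6 -4.1] w 15.1 g 59.322665333747864
[-0.03064475  0.00052733  0.15696255]
```

>>> servo_tool --targets '[{"hand": 1,"x": 0,"y": 0,"z": 0.005,"roll": 0},{"hand": 1,"x": 0,"y": 0,"z": 0.009,"roll": 0},{"hand": 1,"x": 0,"y": 0,"z": 0.011,"roll": 0},{"hand": 1,"x": 0,"y": 0,"z": 0.011,"roll": 0}]'

```text
time: 33.03
tool_pos: [0.5784, -0.0184, 0.1524]
tcp_rot: [0.261, -3.131, 0.0]
wrist_force: [0.6, 0.8, -4.5]
width: 0.178
grip_force: 59.3
```

```bash
python3 - <<'E'
from tri import *
st=show(); print(rk(st['tool_pos']))
E
```

```text
t 33.03 pos [ 0.5784 -0.0184  0.1524] ydir 99.54 zdir [-0. -0. -1.] F [ 0.6  0.8 -4.5] w 15.1 g 59.32860016822815
[-0.03007006  0.00040401  0.15235646]
```

Not quite seated; lower a touch more.

>>> servo_tool --targets '[{"hand": 1,"x": 0,"y": 0,"z": 0.003,"roll": 0},{"hand": 1,"x": 0,"y": 0,"z": 0.006,"roll": 0},{"hand": 1,"x": 0,"y": 0,"z": 0.006,"roll": 0}]'

```text
time: 33.28
tool_pos: [0.5787, -0.0184, 0.1522]
tcp_rot: [-0.261, 3.13, -0.0]
wrist_force: [-5.4, -0.3, 8.1]
width: 0.174
grip_force: 61.2
```

```bash
python3 - <<'E'
from tri import *
st=show(); print(rk(st['tool_pos']))
E
```

```text
t 33.28 pos [ 0.5787 -0.0184  0.1522] ydir 99.55 zdir [ 0.001 -0.    -1.   ] F [-5.4 -0.3  8.1] w 14.8 g 61.19194507598877
[-0.02975819  0.00035981  0.15218532]
```

>>> servo_tool --targets '[{"hand": 0.8,"x": 0,"y": 0,"z": 0.002,"roll": 0},{"hand": 0.6,"x": 0,"y": 0,"z": 0.002,"roll": 0},{"hand": 0.4,"x": 0,"y": 0,"z": 0.002,"roll": 0},{"hand": 0.3,"x": 0,"y": 0,"z": 0.002,"roll": 0},{"hand": 0.3,"x": 0,"y": 0,"z": 0.002,"roll": 0},{"hand": 0.3,"x": 0,"y": 0,"z": -0.03,"roll": 0},{"hand": 0.3,"x": 0,"y": 0,"z": -0.08,"roll": 0},{"hand": 0.3,"x": 0,"y": 0,"z": -0.14,"roll": 0},{"hand": 0.3,"x": 0.05,"y": 0,"z": -0.2,"roll": 0},{"hand": 0.3,"x": 0.12,"y": 0,"z": -0.2,"roll": 0}]'

```text
time: 34.12
tool_pos: [0.5245, -0.0287, 0.2565]
tcp_rot: [-0.261, 3.118, -0.003]
wrist_force: [1.3, -1.1, 1.8]
width: 0.353
grip_force: 0.0
```

>>> servo_tool --targets '[{"hand": 0.3,"x": 0.04,"y": 0,"z": 0,"roll": 0},{"hand": 0.3,"x": 0.08,"y": 0,"z": 0,"roll": 0},{"hand": 0.3,"x": 0.08,"y": 0,"z": 0,"roll": 0},{"hand": 0.3,"x": 0.08,"y": 0,"z": 0,"roll": 0}]'

```text
time: 34.45
tool_pos: [0.4794, -0.0351, 0.2496]
tcp_rot: [-0.26, 3.13, -0.0]
wrist_force: [0.6, 0.2, 1.1]
width: 0.35
grip_force: 0.0
```

```bash
python3 - <<'E'
from tri import *
show(); snap('side','d14'); snap('scene','s14')
c,s_=np.cos(RK[2]),np.sin(RK[2])
P=lambda x,y,z:[RK[0]+c*x-s_*y,RK[1]+s_*x+c*y,z]
im=cv2.imread('pics/s14.png').astype(int)
# dark pixels near rack: bar extent along its axis in scene vs prediction; reference start picture s2 (bar in cradle at start)
for n in('s2','s14'):
    im=cv2.imread(f'pics/{n}.png').astype(int); 
    for x in (-.036,-.032,-.028):
        L=[y for y in np.arange(-.15,.15,.001) if (lambda v:v.max()<95)(im[tuple(proj(S,P(x,y,.138)).round().astype(int)[::-1])])]
        print(n,x,(round(min(L),3),round(max(L),3),len(L)) if L else None)
# tab: predicted strip vertical and side view
for n,cm in(('s14',S),('d14',D)):
    im=cv2.imread(f'pics/{n}.png').astype(int)
    print(n,[(z,im[tuple(proj(cm,P(-.032,0,z)).round().astype(int)[::-1])].tolist()) for z in(.145,.165,.18,.195)])
# tin unchanged + drill shank tops vs s12
for n,r in(('s',(slice(230,350),slice(140,260))),('d',(slice(310,410),slice(200,340)))):
    print('mat diff',(cv2.absdiff(cv2.imread(f'pics/{n}12.png'),cv2.imread(f'pics/{n}14.png'))[r].max(2)>40).sum())
for y in(-.055,.055): print('shank top',y,[cv2.imread('pics/s14.png')[tuple(proj(S,P(.0,y,z)).round().astype(int)[::-1])].tolist() for z in(.17,.185)])
E
```

```text
t 34.45 pos [ 0.4794 -0.0351  0.2496] ydir 99.5 zdir [ 0.001 -0.    -1.   ] F [0.6 0.2 1.1] w 29.8 g 0.0
s2 -0.036 (np.float64(-0.126), np.float64(0.092), 51)
s2 -0.032 (np.float64(-0.136), np.float64(0.01), 38)
s2 -0.028 (np.float64(-0.135), np.float64(0.005), 23)
s14 -0.036 (np.float64(-0.126), np.float64(0.092), 51)
s14 -0.032 (np.float64(-0.131), np.float64(0.019), 42)
s14 -0.028 (np.float64(-0.133), np.float64(0.014), 35)
s14 [(0.145, [43, 41, 39]), (0.165, [46, 42, 39]), (0.18, [102, 96, 92]), (0.195, [78, 101, 123])]
d14 [(0.145, [46, 43, 41]), (0.165, [49, 45, 44]), (0.18, [58, 53, 52]), (0.195, [161, 160, 159])]
mat diff 245
mat diff 67
shank top -0.055 [[101, 101, 100], [154, 159, 164]]
shank top 0.055 [[110, 113, 110], [84, 85, 82]]
```

```bash
python3 - <<'E'
from tri import *
from workcell import ticket
im=cv2.imread('pics/s14.png').astype(int); m=((im.min(2)>170)&(im.max(2)-im.min(2)<25)).astype(np.uint8)
n,l,s2,c=cv2.connectedComponentsWithStats(m[200:360,130:265])
ok=False
for i in range(1,n):
    if s2[i,4]>400:
        t=ray(S,c[i]+[130,200],.064); print(t,s2[i]); ok|=np.hypot(t[0]-.4515,t[1]+.2737)<.006
print(ok)
if ok: print(ticket.finish_job())
E
```

```text
[ 0.45151808 -0.27363778  0.064     ] [ 61  52  30  25 587]
True
the job is handed in; nothing more can be done
None
```

The job is handed in after about 35 s on the robot's clock: the tin stands upright on the mat, both drills (only two were present) stand upright and fully down in the two outer bores, and the keeper bar is back in both cradles, centred to within a few millimetres, grip up. The tin was knocked about 3 cm during the run but still lay wholly on the mat, about 2 cm inside the nearest edge, so I left it there.

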